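# Set the honing carousel and lower the guard of a gouge sharpener

## Robot

A 7-joint arm with a two-finger parallel gripper is mounted at the origin on the work surface. World frame = base frame: x ahead of the robot, y to its left, z up, the work surface at z = 0. Lengths are in m, angles in rad, forces in N, time in s.
With the tool pointing down it reaches from about 0.4 to 0.85 m from the base axis. Payload 10.4 kg.
Tool frame: the origin (TCP) lies at the very end of the fingers, on their centre line; the grasp point (between the pads) lies r.hold_point_z behind it (r.hold_point_z is the distance from the TCP to the grasp point, in m); z points along the fingers, y is the direction in which the jaws open and shut (so a half turn about z gives the same grasp; the last joint's range is limited). The gripper opens to 87 mm and grips with 3 to 60 N. Pads are 19 mm wide; open, the fingers measure 117 mm over their backs; the gripper's body (75 mm by 190 mm) begins 51 mm behind the grasp point.
Start: joints at [-1.353, 0.332, -0.065, 1.46, 0.022, 1.35, -0.088], TCP at [0.149, 0.607, 0.223] pointing down, gripper open.
Joint ranges: [-2.6, 2.6], [-0.5, 2.12], [-1.47, 1.34], [0.16, 2.42], [-1.27, 4.41], [0.06, 2.06], [-2.6, 2.6]. Speed limits (rad/s): [2.22, 2.22, 2.79, 2.79, 3.14, 3.14, 3.14].

## Interface

Orientations are given as a unit quaternion [x, y, z, w].
In Python, from bench import r gives the robot as it stands.
- The arm moves only by the tool send_rows, never from a script. Its argument "commands" is a list of rows, each a list of 7 numbers: the shift along the world's x, y, z normalised to -1 to 1, where 1 is 0.03 m, then the turn, a rotation vector about the world's x, y, z normalised to -1 to 1, where 1 is 5 degrees, then the gripper command: -1 is fully open, 1 is shut, values between are in proportion. In form: [[tx, ty, tz, ax, ay, az, jaw], ...]. A call has 1 to 10 rows; each row shifts and turns the pose as measured when the row begins; what a row does not reach is not made up. A row lasts 1/12 s, in which the tool goes at most 41.7 mm and 7.16 degrees, less where a joint would pass 70% of its speed; a pose out of reach is approached as far as the arm can. A call with a number of a shift or a turn outside -1 to 1 is refused whole. A call with a gripper value outside its range is refused whole. The fingers move at their own pace and stop on an object; "grip_force" is the grip in N (left out, the last holds). Time passes only in rows, so rows that do not move let the fingers close. It gives the time, the measured TCP pose, the force and the opening at its end, in the units of the state.
- r.read_state(): the state, without advancing time (a new reading comes with each control period).
- r.camera(name): name is "side" or "top"; returns the picture (420x560x3 uint8, blue, green, red); there is no depth.
- r.calibration(name): a dict with "K" (3x3 intrinsics, pixels), "dist" ([k1, k2, p1, p2, k3] as OpenCV has them; the pictures are not rectified), "R" (3x3) and "t" (3): a world point X has camera coordinates R X + t. Camera axes: x right, y down, z forward; pixel columns grow to the right and rows downward; lengths in m; the calibration is good to about 2 mm. A picture is of the moment at which its call begins. calibration takes no time and is no camera call.
- r.close_job(): hands the job in, once; it reports no verdict.
The state is a dict: "time": time; "joint_positions": joint angles; "joint_vel": joint speeds; "joint_torque": joint torques, N m; "ee_pos": TCP position; "eef_rot": TCP orientation; "ft_force": force on the tool from outside, world axes, zero at the start; "torque": the same for the moment, N m; "width": finger opening in m.
Only numpy, scipy, OpenCV 4.12 (cv2) and the standard library are available. Lean on these libraries where they do the work, as an engineer would, in place of code of your own. Each camera call takes 0.05 s, during which the arm holds its last target.

## Task

Get the sharpening machine ready to run: turn its honing carousel the shorter way round until its pointed nose lines up with the raised rib of the index plate. Then bring the open guard down gently onto its rest: keep hold of it all the way, feel for the sprung pad without pressing hard on it, and let go only once the guard lies on it. Leave everything else where it is.

Things in the scene. Friction and masses are not known exactly. Their poses are not given: they have to be found in the camera images.
- machine: Fixed sharpening machine: grey housing 240 x 210 mm, deck 50 mm above the table, low motor pod at its +x end. Origin under the housing's centre on the table; its y axis points to the hinge side. Two hinge posts (18 mm square, 112 mm above the table) at x = -105 and 105, y = 95 mm. A slip stone and a tin lie loose near the deck's -x corners.
- guard_hinge (a point): Middle of the guard's hinge line, 105 mm above the table, at x = 0, y = +95 mm in the machine's frame. The hinge line runs along the machine's x axis.
- guard (a joint): Guard angle (rad): 0 level over the deck, pi/2 upright. Starts open, leaning 0.15 to 0.3 beyond upright (limit 2.0). A clear framed panel 230 mm along the hinge, 175 mm deep, 6 mm thick, about 0.6 kg. Hinge friction about 0.2 N m: forward of about 1.2 rad it falls by itself if not held. Let go more than a few mm above its rest, it slams.
- guard_bar (a point): Middle of the guard's handle: round bar 14 mm thick, 110 mm long, parallel to the hinge line and 225 mm from it, in the guard's plane, on two end legs (96 mm apart) that leave a clear 43 mm between bar and panel edge. At the start about 325 mm above the table, at the top. Can be pinched from above and turns between the fingers as the guard swings.
- rest: Rest for the guard: column on the deck at x = 92, y = -55 mm of the machine, 150 mm from the hinge line; origin at its foot. Its screw is set anew each time: the top of its 24 mm round pad is 57 to 109 mm above the deck, not reported, so the guard rests anywhere from about 0.02 to 0.38 rad. The pad is sprung: about 2.5 N per mm, 9 mm travel; the guard's weight presses it 1 to 3 mm.
- carousel (a joint): Rotation of the honing carousel (rad), 0 at the start, growing anticlockwise seen from above; it turns endlessly either way, with light friction (0.1 N m), and stays where it is left. At 0 its nose points along the machine's -x.
- carousel_grip (a point): On the carousel's vertical axis (through the machine's origin), 84.5 mm above the table. The carousel is a steel disc 112 mm across, top 62.5 mm above the table, with a black upright bar grip across its middle: 58 mm long, 15 mm thick, 32 mm tall (top at 94.5 mm), pinched across its thickness. The bar lies along this point's x axis, the nose at its -x end.
- nose (a point): Tip of the carousel's pointed nose, which continues one end of the bar grip, 10 mm tall above the disc and 54 mm from the carousel's axis.
- index_rib (a point): Middle of the top of the raised rib, 18 x 6 mm, top 63 mm above the table, on the flat fixed index plate around the carousel, 69 mm from the carousel's axis. Its length (this point's x axis) points straight away from that axis. It lies anywhere from a quarter turn to half a turn from the nose, on either side.
- slipstone: Loose slip stone 45 x 18 x 12 mm on the deck; leave alone.
- paste_tin: Loose brass tin 28 mm across, 20 mm tall, on the deck; leave alone.
- gouge_a: Carving gouge 220 mm long, 24 mm thick, lying on the table to the right of the machine; leave alone.
- gouge_b: Wider carving gouge 200 mm long, 24 mm thick, lying on the table to the left; leave alone.
- mallet: Round wooden mallet standing on its head, 76 mm across, 210 mm tall, to the left; leave alone.
- brush: Brush lying on the table to the right; leave alone.
- medallion: Carved wooden disc 84 mm across, 21 mm tall, lying on the table to the left; leave alone.

How it is judged:
By the outcome, as a careful person would: the job done as asked, in the order asked, and still so for the second after the job is handed in, with the robot touching nothing.
It also fails if it takes over 72 s, if anything falls off the work surface, if the arm or the gripper's body presses on something with over 40 N, if the wrist force passes 120 N, or if a joint passes its speed limit or range.

## Working session

There is one attempt and no reset: what is moved stays moved. The work goes in short steps, Python scripts to look and compute and a tool call to move; the robot and the scene stay as the last step left them, time stands still between calls to the robot, and variables do not carry over. Pictures are saved under pics/ and viewed, and the job is handed in when it is done.

Besides the shell and the picture viewer there is one more tool, called after "Request:" by a JSON object that holds its "method" and its "body", one argument or row to a line. send_rows: Moves the arm, as the interface text tells. Scaled input: -1 to 1 covers 0.03 m each way for a shift and 5 degrees each way for a turn. Its arguments: {"type":"object","properties":{"commands":{"type":"array"},"grip_force":{"type":"number"}},"required":["commands"]}

```bash
ls; mkdir -p pics; python3 - <<'E'
from bench import r
import cv2
for n in("side","top"):
    cv2.imwrite(f"pics/{n}0.png",r.camera(n)); c=r.calibration(n); print(n,c)
print(r.read_state(), r.hold_point_z)
E
```

```text
pics
side {'K': array([[455.30688765,   0.        , 282.55236036],
       [  0.        , 455.30688765, 201.5740051 ],
       [  0.        ,   0.        ,   1.        ]]), 'dist': array([-0.03491463,  0.        ,  0.        ,  0.        ,  0.        ]), 'R': array([[ 0.97883266, -0.20391677,  0.01745215],
       [-0.10760309, -0.58529201, -0.80365094],
       [ 0.17409251,  0.78476188, -0.59484501]]), 't': array([-0.51181654,  0.12769516,  1.27215743])}
top {'K': array([[431.85373476,   0.        , 281.56404544],
       [  0.        , 431.85373476, 207.85574652],
       [  0.        ,   0.        ,   1.        ]]), 'dist': array([-0.04479027,  0.        ,  0.        ,  0.        ,  0.        ]), 'R': array([[ 0.00110678, -0.99999714,  0.00212228],
       [-0.98177267, -0.00148996, -0.19005314],
       [ 0.19005576, -0.00187325, -0.98177151]]), 't': array([-0.00554684,  0.53180394,  1.01482602])}
{'time': 0.1, 'joint_positions': array([-1.35259875,  0.33280918, -0.0647048 ,  1.46085812,  0.0216283 ,
        1.34986502, -0.08851794]), 'joint_vel': array([-1.59958402e-03, -1.76564441e-03, -3.96151942e-04, -1.56855118e-03,
       -7.79942243e-04, -1.94210778e-03, -7.40074705e-05]), 'joint_torque': array([ 8.01752340e-04, -6.24548793e+01,  2.40345503e-02, -3.90711808e+01,
       -6.16313308e-02,  3.67171294e-02,  5.54238136e-05]), 'ee_pos': array([0.1489775 , 0.60664001, 0.22183281]), 'eef_rot': array([ 1.20102122e-01,  9.92761348e-01, -6.20698593e-04, -3.44142365e-05]), 'ft_force': array([-0.11201957,  0.5182376 , -0.53269902]), 'torque': array([ 0.00491414, -0.01890853, -0.00916381]), 'width': 0.0866883740817502} 0.0187
```

View pics/side0.png

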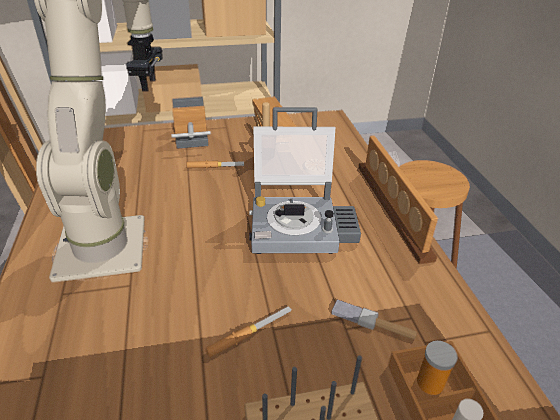

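View pics/top0.png

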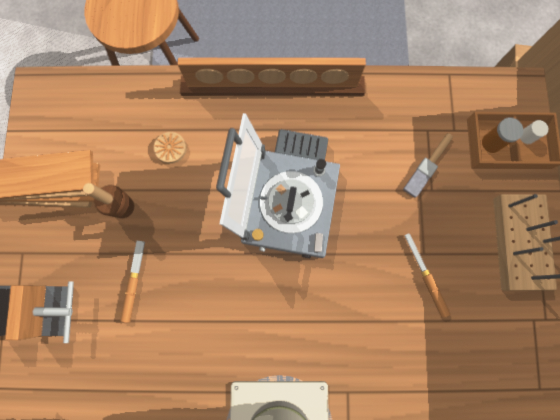

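```bash
python3 - <<'E'
import cv2
a=cv2.imread('pics/top0.png')[100:330,180:400]; cv2.imwrite('pics/top0c.png',cv2.resize(a,None,fx=2.6,fy=2.6,interpolation=cv2.INTER_CUBIC))
a=cv2.imread('pics/side0.png')[60:310,190:460]; cv2.imwrite('pics/side0c.png',cv2.resize(a,None,fx=2.4,fy=2.4,interpolation=cv2.INTER_CUBIC))
E
```

```text
(no output)
```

View pics/top0c.png

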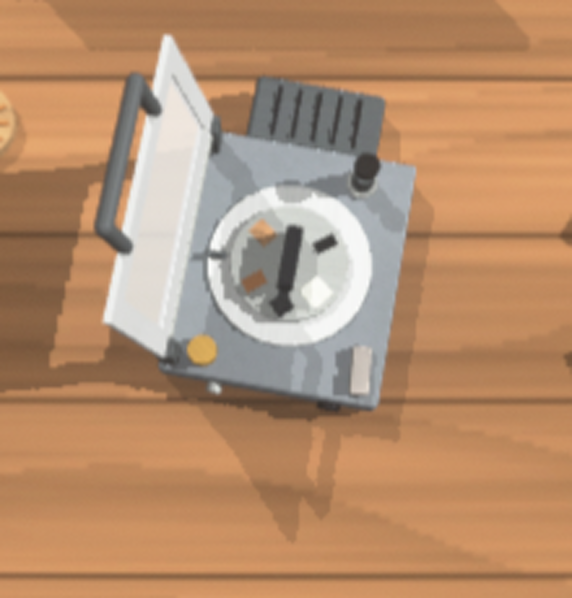

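View pics/side0c.png

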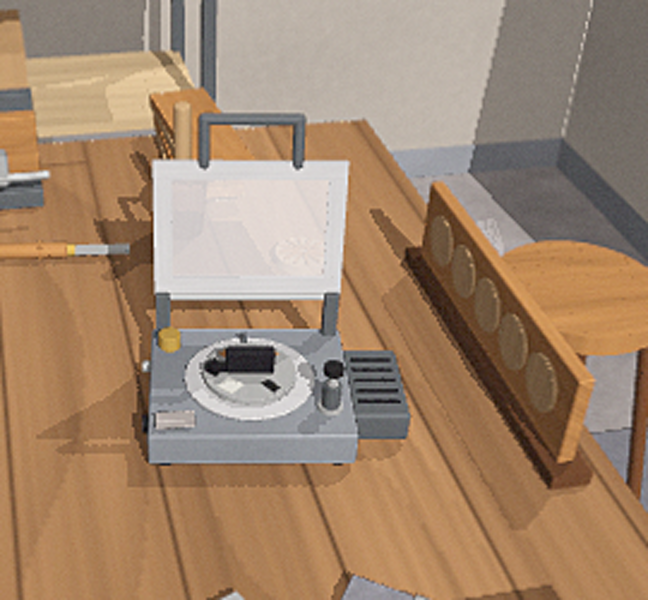

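```bash
python3 - <<'E'
import cv2
a=cv2.imread('pics/top0.png')[130:270,230:350]; cv2.imwrite('pics/top0d.png',cv2.resize(a,None,fx=5,fy=4.2857,interpolation=cv2.INTER_CUBIC)) if 0 else cv2.imwrite('pics/top0d.png',cv2.resize(a,(600,700),interpolation=cv2.INTER_CUBIC)[:600])
a=cv2.imread('pics/side0.png')[175:265,240:370]; cv2.imwrite('pics/side0d.png',cv2.resize(a,None,fx=6,fy=6,interpolation=cv2.INTER_CUBIC))
E
```

```text
(no output)
```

View pics/top0d.png

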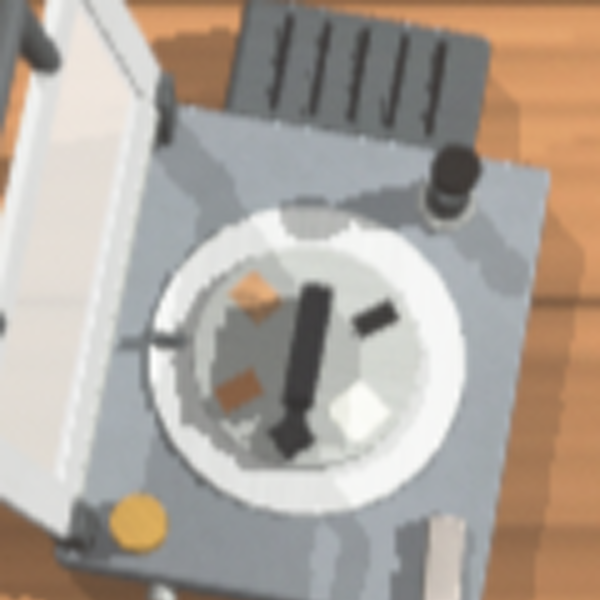

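View pics/side0d.png

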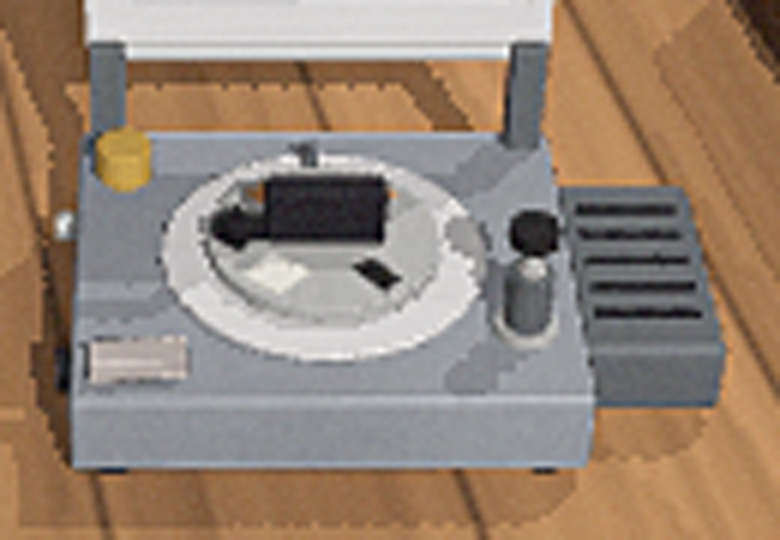

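```bash
cat > h.py <<'E'
import numpy as np, cv2
from scipy.optimize import least_squares
from bench import r
C={n:r.calibration(n) for n in("side","top")}
def proj(n,P):
    c=C[n]; return cv2.projectPoints(np.atleast_2d(np.float64(P)),cv2.Rodrigues(c["R"])[0],c["t"],c["K"],c["dist"])[0].reshape(-1,2)
def plane(n,px,z):
    c=C[n]; u=cv2.undistortPoints(np.float64([[px]]),c["K"],c["dist"])[0,0]
    d=c["R"].T@np.array([u[0],u[1],1]); o=-c["R"].T@c["t"]; return o+d*(z-o[2])/d[2]
def m2w(p,P):
    P=np.atleast_2d(np.float64(P)); c,s=np.cos(p[2]),np.sin(p[2])
    return np.c_[p[0]+c*P[:,0]-s*P[:,1],p[1]+s*P[:,0]+c*P[:,1],P[:,2]]
E
cat > fit.py <<'E'
from h import *
obs=[("side",(-.12,-.105,.05),(252.5,241.2)),("side",(.12,-.105,.05),(338.8,241.2)),("side",(.12,.105,.05),(331.7,197)),("side",(-.12,.105,.05),(254.7,197)),
("top",(.12,-.105,.05),(339.8,164)),("top",(-.12,-.105,.05),(324.2,256.9)),("top",(-.12,.105,.05),(241.8,241.0)),
("top",(.029,0,.0945),(230+316/5,130+284/5)),("top",(-.054,0,.0725),(230+290/5,130+461/5))]
def res(p): return np.concatenate([proj(n,m2w(p,P))[0]-o for n,P,o in obs])
s=least_squares(res,[.5,0,-.15],loss='soft_l1',f_scale=1); p=s.x; print(p,np.degrees(p[2])); print(res(p).reshape(-1,2).round(1))
np.save('pose.npy',p)
for n,px in(("top",(230+170/5,130+341/5)),("top",(230+182/5,130+341/5)),("side",(240+306/6,175+148/6))):
    w=plane(n,px,.063); c,s_=np.cos(p[2]),np.sin(p[2]); d=w[:2]-p[:2]; m=[c*d[0]+s_*d[1],-s_*d[0]+c*d[1]]; print("rib",n,np.round(m,4),np.hypot(*m),np.degrees(np.arctan2(m[1],m[0])))
for n,P in(("hinge",(0,.095,.105)),("rest",(.092,-.055,.05)),("bar",(0,.095+.225*np.cos(1.8),.105+.225*np.sin(1.8)))): print(n,m2w(p,P),proj("side",m2w(p,P)),proj("top",m2w(p,P)))
E
python3 fit.py
```

```text
[ 0.54811637 -0.02898334 -0.1857366 ] -10.641923039228095
[[-2.   0.3]
 [ 0.3  0.3]
 [-0.7 -0.8]
 [-1.7 -1.1]
 [ 1.  -0.6]
 [ 0.8  0.2]
 [-1.8  0. ]
 [ 0.8 -0.8]
 [-0.5 -1. ]]
rib top [-0.0071  0.0671] 0.06743858555708189 96.04343565663768
rib top [-0.006   0.0613] 0.0615789202856807 95.59659427980462
rib side [-0.0051  0.0685] 0.06865612496017962 94.2508423462945
hinge [[0.56566007 0.06438271 0.105     ]] [[292.79699836 183.06501341]] [[252.29969441 189.38680841]]
rest [[ 0.62837713 -0.10002705  0.05      ]] [[327.06034016 229.61004656]] [[319.44993756 170.29126288]]
bar [[0.55621962 0.01414149 0.32411572]] [[296.1145566  124.60817557]] [[271.6723187  167.01996354]]
```

```bash
python3 - <<'E'
from h import *
p=np.load('pose.npy')
for z in(.055,.0625): 
    for n,o,k in(("top",(230,130),5),("side",(240,175),6)): print(z,n,(proj(n,m2w(p,(0,0,z)))-o)*k)
# model outlines overlay
for n,o,k,sz,f in(("top",(230,130),5,600,"pics/top0d.png"),("side",(240,175),6,540,"pics/side0d.png")):
    im=cv2.imread(f)
    t=np.linspace(0,2*np.pi,90)
    def L(P,col,cl=True): cv2.polylines(im,[np.int32((proj(n,m2w(p,P))+.5-o)*k)],cl,col,1,cv2.LINE_AA)
    L(np.c_[.056*np.cos(t),.056*np.sin(t),0*t+.0625],(0,0,255))
    L([(-.12,-.105,.05),(.12,-.105,.05),(.12,.105,.05),(-.12,.105,.05)],(255,0,0))
    for a,c in((90,(0,200,0)),(96,(255,0,255))):
        a=np.radians(a);u=np.array([np.cos(a),np.sin(a)]);v=np.array([-u[1],u[0]])
        L([np.r_[u*x+v*y,.063] for x,y in((.06,-.003),(.078,-.003),(.078,.003),(.06,.003))],c)
    for sx in(-1,1): L([(sx*.105+a*.009,.095+b*.009,.112) for a,b in((-1,-1),(1,-1),(1,1),(-1,1))],(0,255,255))
    L([(-.029,-.0075,.0945),(.029,-.0075,.0945),(.029,.0075,.0945),(-.029,.0075,.0945)],(255,255,0))
    cv2.imwrite(f.replace("d.png","e.png"),im)
E
```

```text
0.055 top [[306.79953782 355.35888862]]
0.055 side [[321.03477421 245.79897874]]
0.0625 top [[307.17288492 352.21300476]]
0.0625 side [[321.53301517 233.50308259]]
```

View pics/top0e.png

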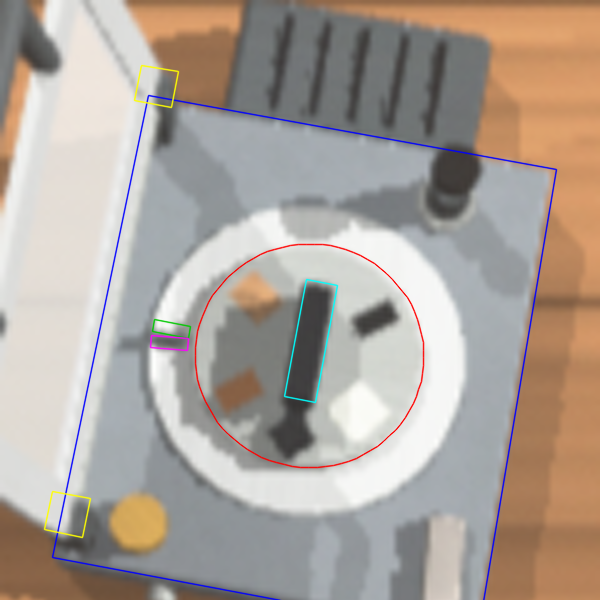

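View pics/side0e.png

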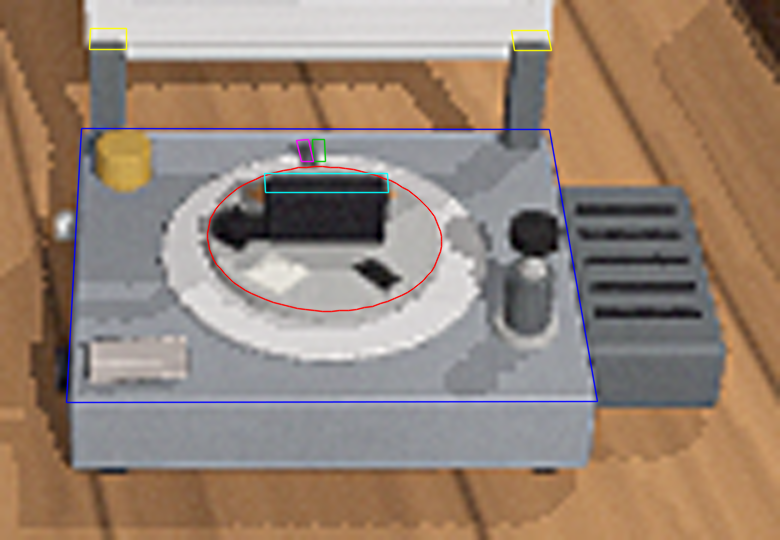

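```bash
python3 - <<'E'
from h import *
p=np.load('pose.npy')
for a in np.arange(1.6,2.0,.05):
    P=m2w(p,(0,.095-.225*np.cos(a),.105+.225*np.sin(a))); print(round(a,2),P.round(3),proj("top",P),proj("side",P))
a=cv2.imread('pics/side0.png')[0:140,60:230]; cv2.imwrite('pics/grip0.png',cv2.resize(a,None,fx=4,fy=4,interpolation=cv2.INTER_CUBIC))
E
```

```text
1.6 [[0.567 0.071 0.33 ]] [[241.00993344 160.55709993]] [[295.25568264 112.90818162]]
1.65 [[0.569 0.082 0.329]] [[235.10942593 159.57633525]] [[295.07403704 111.31169299]]
1.7 [[0.571 0.093 0.328]] [[229.28444335 158.694408  ]] [[294.88901909 109.93436053]]
1.75 [[0.573 0.104 0.326]] [[223.56111517 157.914706  ]] [[294.70129043 108.77539588]]
1.8 [[0.575 0.115 0.324]] [[217.96455286 157.23988815]] [[294.51149428 107.83317652]]
1.85 [[0.577 0.125 0.321]] [[212.5186139  156.67187305]] [[294.32025277 107.10531488]]
1.9 [[0.579 0.136 0.318]] [[207.24569254 156.21183946]] [[294.12816481 106.58872849]]
1.95 [[0.581 0.146 0.314]] [[202.16654075 155.86023827]] [[293.93580434 106.27970996]]
```

View pics/grip0.png

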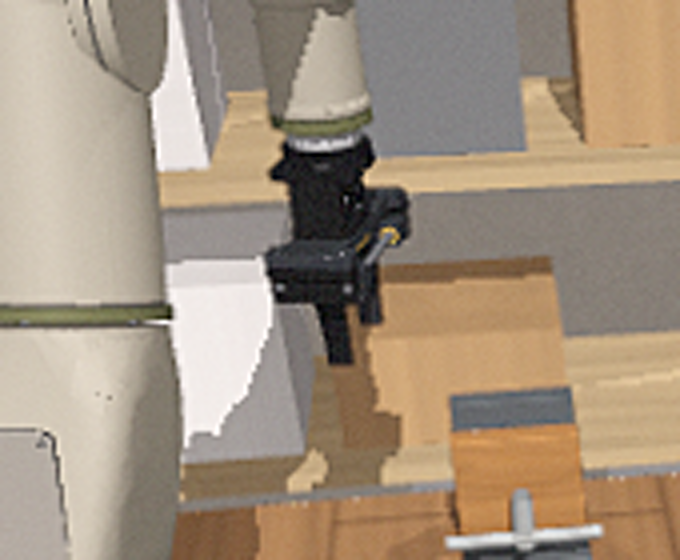

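Request:
{"method": "send_rows", "body": {
  "commands": [
    [0,0,1,0,0,0,-1],
    [0,0,1,0,0,0,-1],
    [0,0,1,0,0,0,-1],
    [0.2,-0.3,1,0,0,0,-1],
    [0.4,-0.6,1,0,0,0,-1],
    [0.6,-0.95,0.8,0,0,0,-1],
    [0.6,-0.95,0,0,0,0,-1],
    [0.6,-0.95,0,0,0,0,-1]
  ]
}}

```text
time: 0.77
ee_pos: [0.2156, 0.4907, 0.3951]
eef_rot: [0.114, 0.993, -0.008, -0.002]
ft_force: [1.0, 0.9, -0.0]
width: 0.087
```

Request:
{"method": "send_rows", "body": {
  "commands": [
    [0.6,-0.95,0,0,0,0,-1],
    [0.6,-0.95,0,0,0,0,-1],
    [0.6,-0.95,0,0,0,0,-1],
    [0.6,-0.95,0,0,0,0,-1],
    [0.6,-0.95,0,0,0,0,-1],
    [0.6,-0.95,0,0,0,0,-1],
    [0.6,-0.95,0,0,0,0,-1],
    [0.6,-0.95,0,0,0,0,-1],
    [0.6,-0.95,0,0,0,0,-1],
    [0.6,-0.95,0,0,0,0,-1]
  ]
}}

```text
time: 1.6
ee_pos: [0.4009, 0.1889, 0.3941]
eef_rot: [0.113, 0.994, -0.007, -0.003]
ft_force: [0.5, 1.3, 0.3]
width: 0.0871
```

```bash
cat > st.py <<'E'
from h import *
from scipy.spatial.transform import Rotation as R
p=np.load('pose.npy'); s=r.read_state(); q=R.from_quat(s['eef_rot']); M=q.as_matrix()
print('t',round(s['time'],2),'j',s['joint_positions'].round(2),'ee',s['ee_pos'].round(4),'F',s['ft_force'].round(2),'T',s['torque'].round(3),'w',round(s['width'],4))
d=s['ee_pos'][:2]-p[:2];c,n=np.cos(p[2]),np.sin(p[2])
print('machine xy',round(c*d[0]+n*d[1],4),round(-n*d[0]+c*d[1],4),'jaw yaw deg rel machine',np.degrees(np.arctan2(M[1,1],M[0,1])-p[2]).round(2),'toolz machine',(R.from_euler('z',-p[2]).apply(M[:,2])).round(3))
E
python3 st.py
```

```text
t 1.6 j [-0.92 -0.12  0.33  1.6   0.05  1.67  0.76] ee [0.4009 0.1889 0.3941] F [0.49 1.32 0.26] T [ 0.024 -0.048  0.014] w 0.0871
machine xy -0.1849 0.187 jaw yaw deg rel machine 87.62 toolz machine [-0.005 -0.015 -1.   ]
```

Request:
{"method": "send_rows", "body": {
  "commands": [
    [0.6,-0.9,0,0.4,-0.1,0.25,-1],
    [0.6,-0.9,0,0.4,-0.1,0.25,-1],
    [0.6,-0.9,0,0,0,0,-1],
    [0.6,-0.9,0,0,0,0,-1],
    [0.6,-0.9,0,0,0,0,-1],
    [0.6,-0.9,0,0,0,0,-1],
    [0.6,-0.9,0,0,0,0,-1],
    [0.6,-0.9,0,0,0,0,-1],
    [0,0,0,0,0,0,-1],
    [0,0,0,0,0,0,-1]
  ]
}}

```text
time: 2.43
ee_pos: [0.5498, -0.048, 0.392]
eef_rot: [0.095, 0.995, 0.029, 0.002]
ft_force: [0.4, 0.6, 1.1]
width: 0.0872
```

```bash
python3 st.py
```

```text
t 2.43 j [-0.61  0.14  0.75  1.39 -0.16  1.65  1.51] ee [ 0.5498 -0.048   0.392 ] F [0.42 0.56 1.1 ] T [ 0.024  0.056 -0.007] w 0.0872
machine xy 0.0052 -0.0184 jaw yaw deg rel machine 89.74 toolz machine [-0.001  0.057 -0.998]
```

Request:
{"method": "send_rows", "body": {
  "commands": [
    [0,0.35,-0.8,0,0,0,-1],
    [0,0.25,-1,0,0,0,-1],
    [0,0.1,-1,0,0,0,-1],
    [0,0,-1,0,0,0,-1],
    [0,0,-1,0,0,0,-1],
    [0,0,-1,0,0,0,-1],
    [0,0,-1,0,0,0,-1],
    [0,0,-1,0,0,0,-1],
    [0,0,-0.5,0,0,0,-1],
    [0,0,0,0,0,0,-1]
  ]
}}

```text
time: 3.27
ee_pos: [0.5441, -0.0166, 0.1327]
eef_rot: [0.09, 0.995, 0.031, 0.003]
ft_force: [-0.4, 0.4, 0.8]
width: 0.0869
```

```bash
cat > shot.py <<'E'
import sys
from h import *
tag=sys.argv[1]
for n,(x,y,w,h) in (("top",(190,110,180,150)),("side",(210,90,180,170))):
    im=r.camera(n); cv2.imwrite(f"pics/{n}_{tag}_full.png",im)
    cv2.imwrite(f"pics/{n}_{tag}.png",cv2.resize(im[y:y+h,x:x+w],None,fx=3.5,fy=3.5,interpolation=cv2.INTER_CUBIC))
E
python3 shot.py a; python3 st.py
```

```text
t 3.37 j [-0.61  0.25  0.69  1.82 -0.25  1.12  1.56] ee [ 0.5458 -0.0169  0.1357] F [-0.85 -0.34  0.8 ] T [-0.07   0.038 -0.054] w 0.0871
machine xy -0.0045 0.0114 jaw yaw deg rel machine 90.31 toolz machine [ 0.003  0.064 -0.998]
```

View pics/top_a.png

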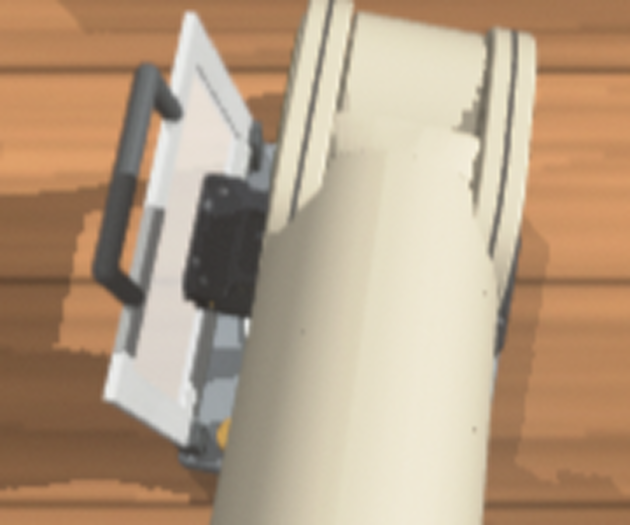

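View pics/side_a.png

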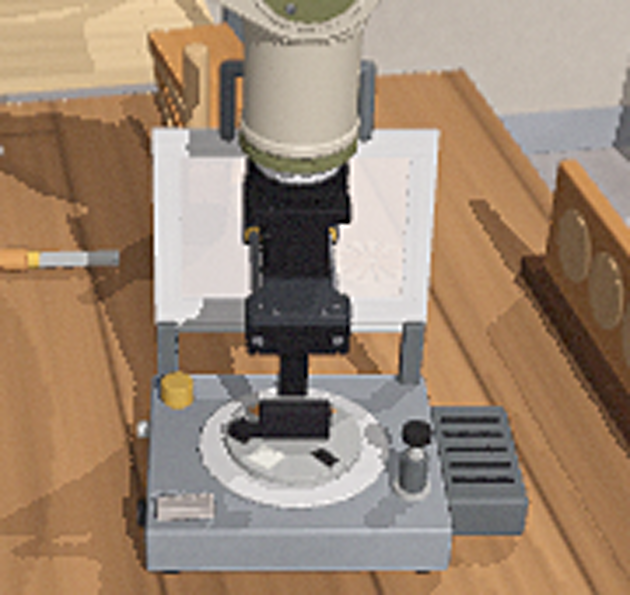

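Request:
{"method": "send_rows", "body": {
  "commands": [
    [0.08,-0.37,0,0,0,0,-1],
    [0,0,0,0,0,0,-1],
    [0,0,-0.4,0,0,0,-1],
    [0,0,-0.4,0,0,0,-1],
    [0,0,-0.2,0,0,0,-1],
    [0,0,0,0,0,0,-1]
  ]
}}

```text
time: 3.87
ee_pos: [0.5521, -0.0287, 0.109]
eef_rot: [0.09, 0.995, 0.033, 0.009]
ft_force: [0.5, 0.7, 0.9]
width: 0.0874
```

```bash
python3 st.py
```

```text
t 3.87 j [-0.58  0.3   0.69  1.84 -0.29  1.07  1.62] ee [ 0.5521 -0.0287  0.109 ] F [0.46 0.67 0.87] T [-0.037  0.073  0.026] w 0.0874
machine xy 0.0038 0.001 jaw yaw deg rel machine 90.39 toolz machine [ 0.012  0.068 -0.998]
```

Request:
{"method": "send_rows", "body": {
  "commands": [
    [-0.13,0.02,-0.4,0,0,0,-1],
    [0,0,-0.4,0,0,0,-1],
    [0,0,-0.35,0,0,0,-1],
    [0,0,-0.1,0,0,0,-1],
    [0,0,0,0,0,0,-1]
  ]
}}

```text
time: 4.28
ee_pos: [0.5478, -0.028, 0.0681]
eef_rot: [0.09, 0.995, 0.033, 0.009]
ft_force: [0.3, -0.7, -0.2]
width: 0.087
```

```bash
python3 st.py
```

```text
t 4.28 j [-0.56  0.34  0.67  1.88 -0.33  0.99  1.65] ee [ 0.5478 -0.028   0.0681] F [ 0.26 -0.68 -0.2 ] T [-0.025  0.017 -0.006] w 0.087
machine xy -0.0005 0.001 jaw yaw deg rel machine 90.39 toolz machine [ 0.011  0.067 -0.998]
```

Position is good with no contact; close gently.

Request:
{"method": "send_rows", "body": {
  "commands": [
    [0,0,0.05,0,0,0,1],
    [0,0,0,0,0,0,1],
    [0,0,0,0,0,0,1],
    [0,0,0,0,0,0,1],
    [0,0,0,0,0,0,1],
    [0,0,0,0,0,0,1],
    [0,0,0,0,0,0,1],
    [0,0,0,0,0,0,1]
  ],
  "grip_force": 12
}}

```text
time: 4.95
ee_pos: [0.5494, -0.028, 0.0716]
eef_rot: [0.089, 0.995, 0.033, 0.01]
ft_force: [-0.3, -0.0, -0.0]
width: 0.0418
```

```bash
python3 st.py
```

```text
t 4.95 j [-0.56  0.34  0.67  1.88 -0.33  0.99  1.65] ee [ 0.5494 -0.028   0.0716] F [-0.27 -0.03 -0.03] T [-0.052  0.001  0.076] w 0.0418
machine xy 0.0011 0.0012 jaw yaw deg rel machine 90.4 toolz machine [ 0.013  0.068 -0.998]
```

Request:
{"method": "send_rows", "body": {
  "commands": [
    [0,0,0,0,0,0,1],
    [0,0,0,0,0,0,1],
    [0,0,0,0,0,0,1],
    [0,0,0,0,0,0,1],
    [0,0,0,0,0,0,1],
    [0,0,0,0,0,0,1]
  ]
}}

```text
time: 5.45
ee_pos: [0.5494, -0.0283, 0.0716]
eef_rot: [0.089, 0.995, 0.033, 0.01]
ft_force: [0.2, 0.1, -0.2]
width: 0.0161
```

```bash
python3 st.py
```

```text
t 5.45 j [-0.56  0.34  0.67  1.88 -0.33  0.99  1.65] ee [ 0.5494 -0.0283  0.0716] F [ 0.16  0.08 -0.18] T [-0.244  0.13  -0.014] w 0.0161
machine xy 0.0011 0.0009 jaw yaw deg rel machine 90.4 toolz machine [ 0.013  0.067 -0.998]
```

Request:
{"method": "send_rows", "body": {
  "commands": [
    [0,0,0,0,0,-0.5,1],
    [0,0,0,0,0,-0.8,1],
    [0,0,0,0,0,-0.8,1],
    [0,0,0,0,0,-0.8,1],
    [0,0,0,0,0,-0.8,1],
    [0,0,0,0,0,-0.8,1],
    [0,0,0,0,0,-0.8,1],
    [0,0,0,0,0,-0.8,1],
    [0,0,0,0,0,-0.8,1],
    [0,0,0,0,0,0,1]
  ]
}}

```text
time: 6.28
ee_pos: [0.5494, -0.0291, 0.0717]
eef_rot: [0.393, 0.919, 0.027, 0.02]
ft_force: [1.4, -0.5, -0.0]
width: 0.0157
```

```bash
python3 st.py
```

```text
t 6.28 j [-0.69  0.34  0.8   1.92 -0.35  0.95  1.03] ee [ 0.5494 -0.0291  0.0717] F [ 1.37 -0.45 -0.02] T [-0.383  0.06  -0.   ] w 0.0157
machine xy 0.0013 0.0001 jaw yaw deg rel machine 54.37 toolz machine [ 0.051  0.045 -0.998]
```

Request:
{"method": "send_rows", "body": {
  "commands": [
    [0,0,0,0,0,-0.8,1],
    [0,0,0,0,0,-0.8,1],
    [0,0,0,0,0,-0.8,1],
    [0,0,0,0,0,-0.8,1],
    [0,0,0,0,0,-0.8,1],
    [0,0,0,0,0,-0.8,1],
    [0,0,0,0,0,-0.8,1],
    [0,0,0,0,0,-0.8,1],
    [0,0,0,0,0,-0.8,1],
    [0,0,0,0,0,-0.8,1]
  ]
}}

```text
time: 7.12
ee_pos: [0.5489, -0.0299, 0.0717]
eef_rot: [0.685, 0.728, 0.018, 0.028]
ft_force: [-0.4, -1.0, -0.1]
width: 0.0154
```

Request:
{"method": "send_rows", "body": {
  "commands": [
    [0,0,0,0,0,-0.7,1],
    [0,0,0,0,0,0,1],
    [0,0,0,0,0,0,1]
  ]
}}

```text
time: 7.37
ee_pos: [0.5488, -0.03, 0.0716]
eef_rot: [0.706, 0.708, 0.016, 0.028]
ft_force: [-0.2, -0.1, 1.3]
width: 0.0161
```

```bash
python3 st.py; python3 shot.py b
```

```text
t 7.37 j [-0.87  0.4   0.99  1.93 -0.39  0.95  0.3 ] ee [ 0.5488 -0.03    0.0716] F [-0.16 -0.08  1.34] T [-0.167  0.305 -0.078] w 0.0161
machine xy 0.0008 -0.0009 jaw yaw deg rel machine 10.81 toolz machine [ 0.065 -0.005 -0.998]
```

View pics/side_b.png

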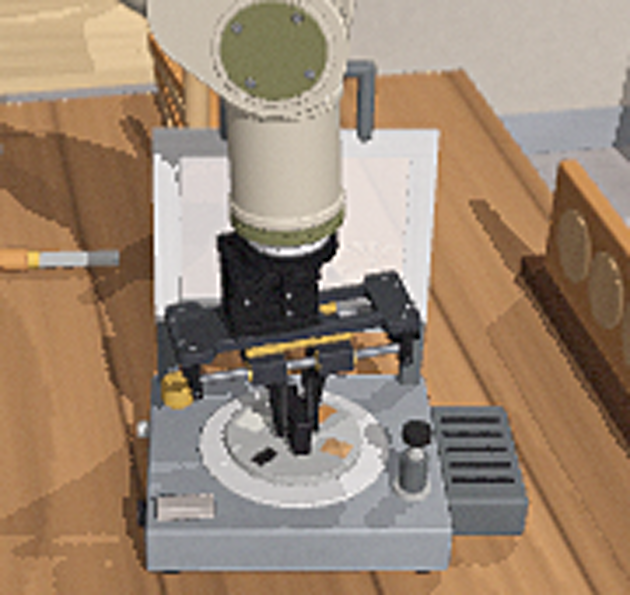

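View pics/top_b.png

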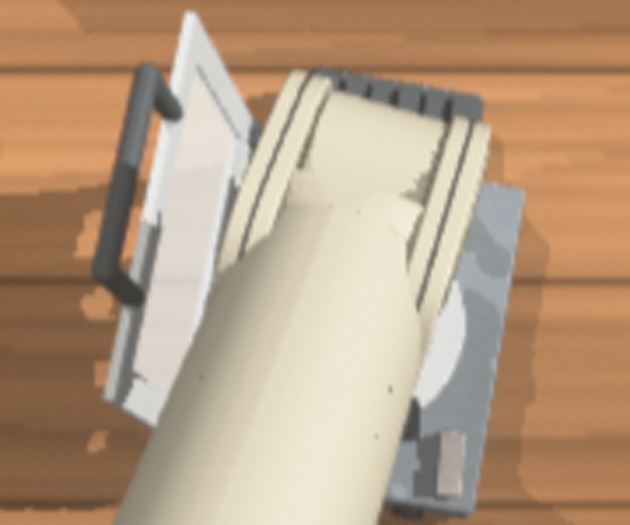

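Request:
{"method": "send_rows", "body": {
  "commands": [
    [0,0,0,0,0,-0.6,1],
    [0,0,0,0,0,-0.4,1],
    [0,0,0,0,0,0,1],
    [0,0,0,0,0,0,1]
  ]
}}

```text
time: 7.8
ee_pos: [0.5487, -0.03, 0.0717]
eef_rot: [0.734, 0.678, 0.016, 0.028]
ft_force: [-1.2, -0.4, 1.5]
width: 0.016
```

```bash
python3 st.py
```

```text
t 7.8 j [-0.89  0.41  1.01  1.93 -0.4   0.96  0.22] ee [ 0.5487 -0.03    0.0717] F [-1.2  -0.39  1.51] T [-0.163  0.234  0.028] w 0.016
machine xy 0.0008 -0.0009 jaw yaw deg rel machine 6.09 toolz machine [ 0.064 -0.009 -0.998]
```

Request:
{"method": "send_rows", "body": {
  "commands": [
    [0,0,0,0,0,0,-0.2],
    [0,0,0,0,0,0,-0.2],
    [0,0,0,0,0,0,-0.2],
    [0,0,0,0,0,0,-0.2],
    [0,0,0,0,0,0,-0.2],
    [0,0,0,0,0,0,-0.2],
    [0,0,0.3,0,0,0,-0.2],
    [0,0,0.6,0,0,0,-0.2],
    [0,0,1,0,0,0,-0.2],
    [0,0,1,0,0,0,-0.2]
  ]
}}

```text
time: 8.63
ee_pos: [0.5446, -0.0304, 0.1575]
eef_rot: [0.733, 0.68, 0.012, 0.026]
ft_force: [0.7, -0.6, 1.5]
width: 0.0519
```

Request:
{"method": "send_rows", "body": {
  "commands": [
    [0,0,1,0,0,0,-0.2],
    [0,0,1,0,0,0,-0.2],
    [0,-0.3,1,0,0,0,-0.2],
    [0,-0.8,1,0,0,0,-0.2],
    [0,-1,1,0,0,0,-0.2],
    [0,-1,0.6,0,0,0,-0.2],
    [0,-1,0.5,0,0,0,-0.2],
    [0,-1,0,0,0,0,-0.2],
    [0,-1,0,0,0,0,-0.2],
    [0,-1,0,0,0,0,-0.2]
  ]
}}

```text
time: 9.47
ee_pos: [0.5441, -0.2462, 0.3625]
eef_rot: [0.728, 0.684, 0.018, 0.029]
ft_force: [0.9, 0.6, -0.1]
width: 0.0522
```

```bash
python3 st.py; python3 shot.py c
```

```text
t 9.47 j [-0.56  0.32  1.19  1.4  -0.32  1.55  0.54] ee [ 0.5441 -0.2462  0.3625] F [ 0.89  0.64 -0.09] T [-0.034  0.117  0.002] w 0.0522
machine xy 0.0362 -0.2142 jaw yaw deg rel machine 7.11 toolz machine [ 0.067 -0.006 -0.998]
```

View pics/top_c.png

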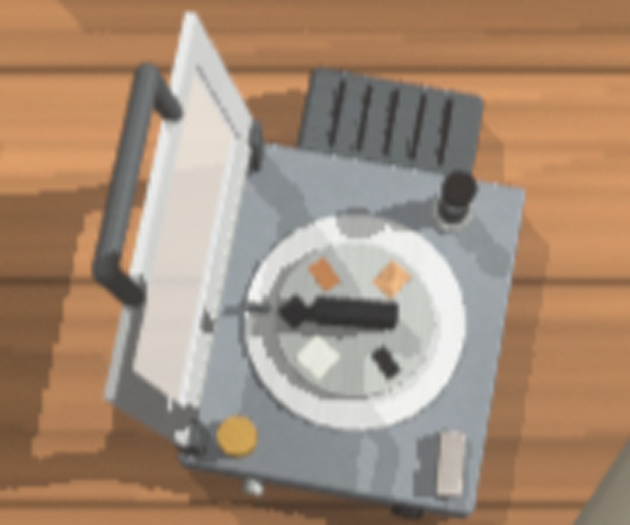

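View pics/side_c.png

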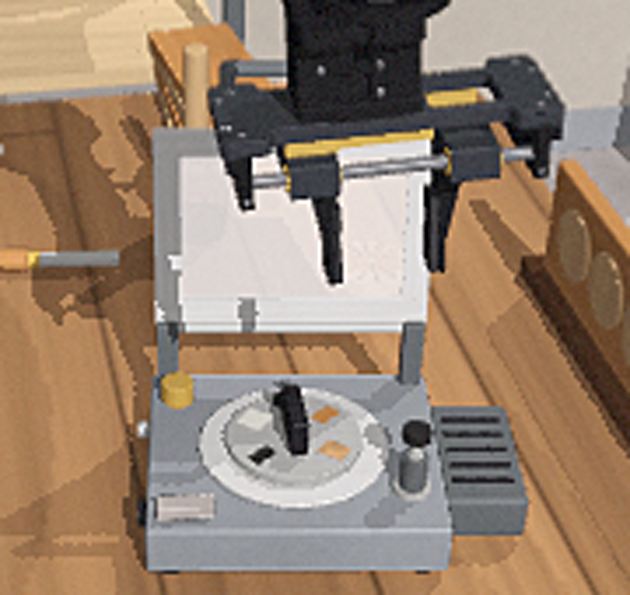

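```bash
python3 - <<'E'
import cv2
a=cv2.imread('pics/top_c_full.png')[165:240,245:330]; cv2.imwrite('pics/top_cz.png',cv2.resize(a,None,fx=8,fy=8,interpolation=cv2.INTER_CUBIC))
E
```

```text
(no output)
```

View pics/top_cz.png

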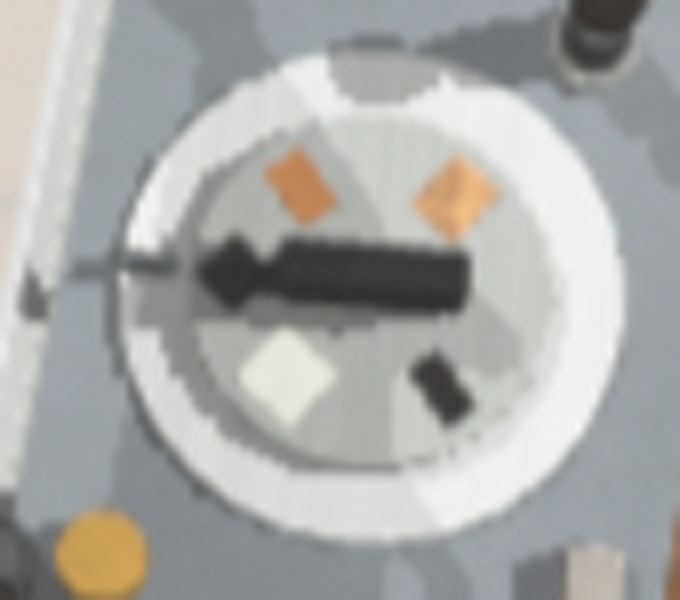

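```bash
python3 - <<'E'
from h import *
p=np.load('pose.npy')
f=lambda x,y:(245+(x)/8-.5+.0625,165+(y)/8-.5+.0625)
def ang(w): d=w[:2]-p[:2]; c,s=np.cos(p[2]),np.sin(p[2]); m=[c*d[0]+s*d[1],-s*d[0]+c*d[1]]; return np.round(m,4),np.hypot(*m).round(4),np.degrees(np.arctan2(m[1],m[0])).round(2)
print("nose tip",ang(plane("top",f(199,270),.0725)))
print("bar far end",ang(plane("top",f(468,280),.0945)))
print("bar near end",ang(plane("top",f(283,270),.0945)))
for x,y in((140,265),(150,265),(178,267)): print("rib",ang(plane("top",f(x,y),.063)))
for a in(84,88,90,92,94,96):
  a=np.radians(a);u=np.array([np.cos(a),np.sin(a)])
  for rr,z in((.054,.0725),(.06,.063),(.078,.063),(.029,.0945),(-.029,.0945)): 
    q=proj("top",m2w(p,np.r_[u*rr,z]))[0]; print(np.degrees(a).round(),rr,((q-(245,165)+.4)*8).round(0),end=' ')
  print()
E
```

```text
nose tip (array([-0.0069,  0.0533]), np.float64(0.0537), np.float64(97.35))
bar far end (array([ 0.0004, -0.0272]), np.float64(0.0272), np.float64(-89.06))
bar near end (array([-0.0068,  0.0273]), np.float64(0.0282), np.float64(103.98))
rib (array([-0.0067,  0.072 ]), np.float64(0.0723), np.float64(95.34))
rib (array([-0.0062,  0.069 ]), np.float64(0.0692), np.float64(95.1))
rib (array([-0.0052,  0.0604]), np.float64(0.0606), np.float64(94.89))
84.0 0.054 [205. 230.] 84.0 0.06 [187. 231.] 84.0 0.078 [131. 215.] 84.0 0.029 [284. 237.] 84.0 -0.029 [471. 292.] 
88.0 0.054 [202. 242.] 88.0 0.06 [184. 244.] 88.0 0.078 [127. 232.] 88.0 0.029 [282. 243.] 88.0 -0.029 [473. 286.] 
90.0 0.054 [201. 248.] 90.0 0.06 [182. 251.] 90.0 0.078 [125. 240.] 90.0 0.029 [281. 247.] 90.0 -0.029 [473. 282.] 
92.0 0.054 [200. 254.] 92.0 0.06 [181. 257.] 92.0 0.078 [123. 249.] 92.0 0.029 [281. 250.] 92.0 -0.029 [474. 279.] 
94.0 0.054 [199. 260.] 94.0 0.06 [180. 264.] 94.0 0.078 [122. 257.] 94.0 0.029 [280. 253.] 94.0 -0.029 [474. 276.] 
96.0 0.054 [198. 266.] 96.0 0.06 [179. 271.] 96.0 0.078 [121. 266.] 96.0 0.029 [280. 257.] 96.0 -0.029 [475. 272.]
```

```bash
python3 - <<'E'
import cv2,numpy as np
g=cv2.cvtColor(cv2.imread('pics/top_c_full.png'),cv2.COLOR_BGR2GRAY)
np.set_printoptions(linewidth=250)
print('cols',np.arange(252,306))
for y in range(190,208): print(y,g[y,252:306])
E
```

```text
cols [252 253 254 255 256 257 258 259 260 261 262 263 264 265 266 267 268 269 270 271 272 273 274 275 276 277 278 279 280 281 282 283 284 285 286 287 288 289 290 291 292 293 294 295 296 297 298 299 300 301 302 303 304 305]
190 [210 201 169 161 160 159 160 161 155 143 221 239 239 224 221 217 183 149 143 156 176 177 175 176 176 176 178 175 148 144 146 146 144 145 148 164 175 178 180 189 200 204 205 202 193 178 177 174 170 176 190 197 192 192]
191 [213 197 167 160 160 159 160 158 140 156 234 240 238 223 220 211 160 143 145 171 176 176 176 176 175 176 179 177 167 156 147 146 147 156 165 168 176 177 178 181 198 203 205 201 198 188 176 172 175 183 196 199 191 198]
192 [205 189 166 160 160 159 158 156 133 194 236 239 229 222 218 182 149 143 154 176 178 177 175 176 175 176 178 178 178 168 148 148 155 170 176 177 177 178 178 179 186 202 205 203 202 197 181 169 169 175 193 195 187 199]
193 [196 178 163 161 159 159 159 154 141 223 239 239 223 218 212 160 143 142 168 177 177 171 159 170 175 177 178 179 176 170 160 161 167 173 176 175 175 176 177 177 180 201 205 202 203 203 194 173 167 166 187 19
[... 2418 characters left out ...]
6 103 107 136 125 147 173 176 175]
205 [163 162 162 162 162 158 123 124 170 177 153 147 149 141 141 138 135 144 155 157 155 155 153 153 128 122 123 128 141 131 125 123 121 122 118 117 121 120 121 123 152 156 154 155 156 155 157 156 169 165 173 177 176 174]
206 [163 163 163 162 162 157 124 124 176 200 195 194 191 151 141 138 139 149 172 174 173 174 173 171 161 158 162 183 205 194 169 159 158 155 129 126 152 156 156 157 171 175 174 174 174 174 176 172 175 175 177 177 175 174]
207 [163 163 163 163 161 158 126 123 169 211 215 217 212 155 142 139 138 139 171 176 175 175 174 176 176 181 198 219 228 225 209 185 175 174 159 160 172 173 175 172 176 177 175 175 176 176 178 172 175 177 176 177 176 174]
```

```bash
cat > fit2.py <<'E'
from h import *
p=np.load('pose.npy')
bar=[(282,194.15),(286,194.65),(290,195.02),(296,195.63),(300,195.94)]
rib=[(261,195.9),(262,195.88),(263,196.25),(264,196.3)]
def rowat(a,lat,r0,r1,z,col,q):
    u=np.array([np.cos(a),np.sin(a)]);v=np.array([np.sin(a),-np.cos(a)]) # v toward +x machine
    e=proj("top",m2w(q,[np.r_[u*x+v*lat,z] for x in(r0,r1)])); t=(col-e[0,0])/(e[1,0]-e[0,0]); return e[0,1]+t*(e[1,1]-e[0,1])
def res(x):
    q=[p[0]+x[0],p[1]+x[1],p[2]]
    o=[rowat(x[2],.0075,-.029,.029,.0945,c,q)-y for c,y in bar]+[rowat(x[3],.003,.06,.078,.063,c,q)-y for c,y in rib]
    u=np.array([np.cos(x[2]),np.sin(x[2])])
    o+=list(proj("top",m2w(q,np.r_[-.029*u,.0945]))[0][:1]-303.3)
    return np.array(o)
s=least_squares(res,[0,0,1.65,1.62]); print(s.x[:2],np.degrees(s.x[2:]),s.fun.round(2))
q=[p[0]+s.x[0],p[1]+s.x[1],p[2]]
for a in s.x[2:]:
  u=np.array([np.cos(a),np.sin(a)]); print("nose tip pred",proj("top",m2w(q,[np.r_[u*.054,.0725],np.r_[u*.054,.0625]])))
E
python3 fit2.py
```

```text
[-0.00134359  0.00147262] [94.94145922 93.23153207] [ 0.06 -0.05 -0.02 -0.04  0.05 -0.01  0.14 -0.1  -0.03 -0.  ]
nose tip pred [[268.79540083 197.93601307]
 [268.90513021 198.80344099]]
nose tip pred [[268.87561922 197.29190007]
 [268.98456988 198.16504392]]
```

```bash
python3 - <<'E'
import cv2,numpy as np
g=cv2.cvtColor(cv2.imread('pics/top0.png'),cv2.COLOR_BGR2GRAY)
np.set_printoptions(linewidth=250)
print('cols',np.arange(280,304))
for y in range(184,225): print(y,g[y,280:304])
E
```

```text
cols [280 281 282 283 284 285 286 287 288 289 290 291 292 293 294 295 296 297 298 299 300 301 302 303]
184 [178 179 185 187 187 187 188 198 209 213 214 214 215 214 214 213 213 214 213 214 213 213 212 213]
185 [174 174 182 184 186 185 186 187 197 211 211 207 209 207 209 211 211 213 213 212 213 213 214 214]
186 [177 177 181 185 187 185 185 184 187 205 184 158 153 156 178 185 204 210 212 212 212 212 213 213]
187 [178 181 184 186 190 187 186 186 187 189 137  95  87  89 117 126 166 204 210 210 211 211 211 211]
188 [169 175 184 186 186 184 184 183 183 177 107  70  65  66  69  79 138 202 211 211 211 211 210 210]
189 [153 163 175 176 168 149 158 153 152 145  86  65  64  63  62  74 136 203 213 214 213 213 212 212]
190 [147 149 141 138 128 114 126 127 125 112  70  65  63  63  63  78 152 205 215 214 213 214 213 210]
191 [125 125 114 110 108 111 119 122 121 102  67  63  64  64  63  79 156 204 214 212 213 210 204 174]
192 [106 110 108 106 113 119 123 122 120  92  66  64  64  63  62  82 164 195 210 213 204 174 147 111]
193 [108 109 111 111 119 123 123 123 119  84  65  64  63  64  64  94 173 186 19
[... 2484 characters left out ...]
126 122 110  71  62  64  63  60  61  71 112 171 187 189 189 188 190 211 223 223 222 216]
219 [133 126 126 125 122  86  65  63  61  66  79 107 159 185 202 205 204 202 193 210 212 205 210 199]
220 [132 126 125 124 124 109  83  64  69 108 149 164 184 191 211 214 214 214 207 211 211 206 206 201]
221 [143 134 124 122 124 121 108  82 106 159 183 188 188 193 210 213 213 214 210 195 190 193 218 222]
222 [150 143 140 133 132 124 125 135 148 177 183 185 185 186 190 190 190 191 195 211 213 215 226 230]
223 [158 157 159 154 151 149 149 154 157 160 160 160 161 161 162 190 209 211 215 226 229 229 232 240]
224 [205 205 208 207 206 205 206 205 204 205 205 203 204 202 202 218 225 228 228 232 240 241 242 245]
```

```bash
python3 - <<'E'
from h import *
p=np.load('pose.npy')
for a in np.radians([-14,-12,-10.64,-9,-8]):
    q=[p[0]-.0013,p[1]+.0015,a]; e=proj("top",m2w(q,[(-.029,-.0075,.0945),(.029,-.0075,.0945)])); d=e[1]-e[0]; print(np.degrees(a),d[0]/d[1],e[0]+(190-e[0,1])/d[1]*d)
E
```

```text
-14.0 -0.2504424966827736 [296.4407866 190.       ]
-12.000000000000002 -0.21281241813451054 [296.1062554 190.       ]
-10.64 -0.18754841716776033 [295.88389487 190.        ]
-9.0 -0.15738011113032394 [295.62076474 190.        ]
-8.0 -0.13912264469050495 [295.46280388 190.        ]
```

```bash
python3 - <<'E'
import cv2,numpy as np
np.set_printoptions(linewidth=250)
g=cv2.cvtColor(cv2.imread('pics/side0.png'),cv2.COLOR_BGR2GRAY)
print('bar cols',np.arange(280,308))
for y in range(202,218): print(y,g[y,280:308])
print('rib cols',np.arange(284,300))
for y in range(194,206): print(y,g[y,284:300])
from h import *
p=np.load('pose.npy')
q=[p[0],p[1],np.radians(-10)]
for P in((-.029,-.0075,.0945),(.029,-.0075,.0945),(.029,-.0075,.0625),(-.029,.0075,.0945),(.029,.0075,.0945)): print(P,proj("side",m2w(q,P)))
for a in (88,90,92,94,96):
    a=np.radians(a);u=np.array([np.cos(a),np.sin(a)]);v=np.array([np.sin(a),-np.cos(a)])
    print(np.degrees(a).round(),proj("side",m2w(q,[np.r_[u*x+v*y,.063] for x,y in((.06,-.003),(.06,.003),(.078,-.003),(.078,.003))])).round(2).tolist())
E
```

```text
bar cols [280 281 282 283 284 285 286 287 288 289 290 291 292 293 294 295 296 297 298 299 300 301 302 303 304 305 306 307]
202 [171 143 219 193 197 196 194 199 200 210 105  99  79 199 172 202 202 200 200 198 200 200 197 221 178 156 143 144]
203 [196 196 200 201 206 178 193 195 166 179 179 182 178 173 176 175 173 193 182 189 204 180 213 209 202 197 217 188]
204 [203 202 205 156 152  84  78  88  78  82  78  83  84  83  77  78  76  84  82  87  86  76  98  89 209 202 196 195]
205 [125 119 113  99  32  31  32  34  31  37  36  28  35  33  42  30  34  31  36  41  33  33  26  25 107 173 199 196]
206 [101  89 100  94  19  47  44  38  49  44  46  45  49  52  45  44  46  41  49  44  47  44  43  39  97 167 173 175]
207 [102  89  82  90  21  49  46  47  44  51  55  41  51  46  53  50  53  40  55  47  43  43  46  39  54 159 160 160]
208 [106 101 105  96  27  42  28  42  48  38  35  32  34  32  39  35  41  39  39  40  35  42  36  31  54 174 164 161]
209 [147 115 119 124  29  33  40  36  36  31  36  43  35  37  37  37  29  42  38  42  39  37  38  19  99 168 164 160]
210 [ 49  79  80  78  20  40  45 
[... 1768 characters left out ...]
2 34 31 37 36 28 35 33 42 30 34 31 36 41]
(-0.029, -0.0075, 0.0945) [[283.79816205 206.66274818]]
(0.029, -0.0075, 0.0945) [[304.35434337 206.56511107]]
(0.029, -0.0075, 0.0625) [[303.84005623 215.479685  ]]
(-0.029, 0.0075, 0.0945) [[283.62371529 203.47367452]]
(0.029, 0.0075, 0.0945) [[303.98920051 203.38222067]]
88.0 [[292.28, 201.34], [294.29, 201.37], [292.2, 197.79], [294.19, 197.82]]
90.0 [[291.57, 201.36], [293.59, 201.35], [291.29, 197.8], [293.29, 197.79]]
92.0 [[290.87, 201.39], [292.88, 201.34], [290.39, 197.83], [292.38, 197.78]]
94.0 [[290.18, 201.44], [292.18, 201.34], [289.5, 197.89], [291.48, 197.8]]
96.0 [[289.48, 201.5], [291.48, 201.36], [288.6, 197.96], [290.58, 197.83]]
```

Request:
{"method": "send_rows", "body": {
  "commands": [
    [0,0.5,0,0.07,0.4,0,-0.2],
    [0,1,0,0.07,0.37,0,-0.2],
    [0,1,-0.3,0,0,-0.5,-0.2],
    [0,1,-0.6,0,0,0,-0.2],
    [0,1,-0.8,0,0,0,-0.2],
    [0,1,-0.8,0,0,0,-0.2],
    [0,0.6,-0.8,0,0,0,-0.2],
    [0,0.3,-0.8,0,0,0,-0.2],
    [0,0,-0.8,0,0,0,-0.2],
    [0,0,0,0,0,0,-0.2]
  ]
}}

```text
time: 10.4
ee_pos: [0.5348, -0.0565, 0.216]
eef_rot: [0.752, 0.659, -0.005, 0.003]
ft_force: [-0.7, -0.6, 0.0]
width: 0.0523
```

```bash
python3 st.py
```

```text
t 10.4 j [-1.    0.27  1.2   1.75 -0.25  1.31  0.12] ee [ 0.5348 -0.0565  0.216 ] F [-0.7  -0.57  0.04] T [-0.065  0.076 -0.046] w 0.0523
machine xy -0.008 -0.0295 jaw yaw deg rel machine 3.13 toolz machine [-0.001 -0.013 -1.   ]
```

Request:
{"method": "send_rows", "body": {
  "commands": [
    [0.22,0.45,-0.6,0,0,0.1,-0.2],
    [0.2,0.4,-0.8,0,0,0.1,-0.2],
    [0,0,-0.8,0,0,0,-0.2],
    [0,0,-0.5,0,0,0,-0.2],
    [0,0,0,0,0,0,-0.2],
    [0,0,0,0,0,0,-0.2]
  ]
}}

```text
time: 10.9
ee_pos: [0.5506, -0.031, 0.1407]
eef_rot: [0.746, 0.666, -0.003, 0.005]
ft_force: [1.4, 0.8, 0.5]
width: 0.0523
```

```bash
python3 st.py
```

```text
t 10.9 j [-0.93  0.39  1.1   1.81 -0.36  1.17  0.17] ee [ 0.5506 -0.031   0.1407] F [1.37 0.78 0.46] T [-0.036  0.027 -0.004] w 0.0523
machine xy 0.0028 -0.0015 jaw yaw deg rel machine 4.12 toolz machine [ 0.004 -0.012 -1.   ]
```

Request:
{"method": "send_rows", "body": {
  "commands": [
    [-0.08,0.06,-0.5,0,0,0,-0.2],
    [0,0,-0.7,0,0,0,-0.2],
    [0,0,-0.7,0,0,0,-0.2],
    [0,0,-0.4,0,0,0,-0.2],
    [0,0,0,0,0,0,-0.2],
    [0,0,0,0,0,0,-0.2]
  ]
}}

```text
time: 11.4
ee_pos: [0.5545, -0.0309, 0.0814]
eef_rot: [0.747, 0.665, 0.002, 0.009]
ft_force: [0.2, -0.5, 0.7]
width: 0.052
```

```bash
python3 st.py
```

```text
t 11.4 j [-0.87  0.47  1.03  1.86 -0.45  1.05  0.22] ee [ 0.5545 -0.0309  0.0814] F [ 0.24 -0.52  0.72] T [-0.065  0.106  0.069] w 0.052
machine xy 0.0067 -0.0007 jaw yaw deg rel machine 4.02 toolz machine [ 0.017 -0.008 -1.   ]
```

Request:
{"method": "send_rows", "body": {
  "commands": [
    [-0.22,0.05,-0.2,0,0,0,-0.2],
    [0,0,-0.15,0,0,0,-0.2],
    [0,0,0,0,0,0,0.4],
    [0,0,0,0,0,0,0.4]
  ]
}}

```text
time: 11.73
ee_pos: [0.5494, -0.0295, 0.0741]
eef_rot: [0.747, 0.665, 0.004, 0.01]
ft_force: [-0.9, -0.2, 0.5]
width: 0.045
```

```bash
python3 st.py
```

```text
t 11.73 j [-0.88  0.46  1.03  1.89 -0.45  1.03  0.23] ee [ 0.5494 -0.0295  0.0741] F [-0.92 -0.23  0.5 ] T [-0.102  0.079  0.092] w 0.045
machine xy 0.0014 -0.0003 jaw yaw deg rel machine 4.0 toolz machine [ 0.021 -0.006 -1.   ]
```

Request:
{"method": "send_rows", "body": {
  "commands": [
    [-0.03,0,-0.1,0,0,0.06,1],
    [0,0,0,0,0,0,1],
    [0,0,0,0,0,0,1],
    [0,0,0,0,0,0,1],
    [0,0,0,0,0,0,1],
    [0,0,0,0,0,0,1],
    [0,0,0,0,0,0,1],
    [0,0,0,0,0,0,1],
    [0,0,0,0,0,0,1]
  ]
}}

```text
time: 12.48
ee_pos: [0.5483, -0.0293, 0.0715]
eef_rot: [0.745, 0.667, 0.004, 0.01]
ft_force: [-0.5, 0.2, 0.4]
width: 0.0152
```

```bash
python3 st.py
```

```text
t 12.48 j [-0.87  0.46  1.03  1.89 -0.45  1.02  0.23] ee [ 0.5483 -0.0293  0.0715] F [-0.5   0.21  0.4 ] T [0.01  0.325 0.107] w 0.0152
machine xy 0.0002 -0.0003 jaw yaw deg rel machine 4.37 toolz machine [ 0.021 -0.005 -1.   ]
```

Request:
{"method": "send_rows", "body": {
  "commands": [
    [0,0,0,0,0,0,-0.2],
    [0,0,0,0,0,0,-0.2],
    [0,0,0,0,0,0,-0.2],
    [0,0,0,0,0,0,-0.2],
    [0,0,0,0,0,0,-0.2],
    [0,0,0.3,0,0,0,-0.2],
    [0,0,0.7,0,0,0,-0.2],
    [0,0,1,0,0,0,-0.2],
    [0,0,1,0,0,0,-0.2],
    [0,-0.2,1,0,0,0,-0.2]
  ]
}}

```text
time: 13.32
ee_pos: [0.5443, -0.0354, 0.1923]
eef_rot: [0.745, 0.667, -0.0, 0.008]
ft_force: [0.6, 1.1, -0.5]
width: 0.0524
```

Request:
{"method": "send_rows", "body": {
  "commands": [
    [0,-0.4,1,0,0,0,-0.2],
    [0,-0.6,1,0,0,0,-0.2],
    [0,-1,1,0,0,0,-0.2],
    [0,-1,1,0,0,0.8,-0.2],
    [0,-1,1,0,0,0.8,-0.2],
    [0,-1,1,0,0,0.8,-0.2],
    [0,-1,1,0,0,0.8,-0.2],
    [0,-0.5,0.6,0,0,0.8,-0.2],
    [0,0,0,0,0,0.8,-0.2],
    [0,0,0,0,0,0.8,-0.2]
  ]
}}

```text
time: 14.15
ee_pos: [0.5388, -0.2333, 0.4364]
eef_rot: [0.554, 0.832, 0.004, 0.012]
ft_force: [0.7, -0.3, -1.1]
width: 0.0522
```

```bash
python3 st.py; python3 shot.py d; python3 - <<'E'
import cv2,numpy as np
I=cv2.imread('pics/top_d_full.png'); a=I[165:240,245:330]; cv2.imwrite('pics/top_dz.png',cv2.resize(a,None,fx=8,fy=8,interpolation=cv2.INTER_CUBIC))
g=cv2.cvtColor(I,cv2.COLOR_BGR2GRAY)
np.set_printoptions(linewidth=250)
print('cols',np.arange(258,306))
for y in range(192,204): print(y,g[y,258:306])
E
```

```text
t 14.15 j [-0.46  0.32  1.1   1.21 -0.3   1.75  0.95] ee [ 0.5388 -0.2333  0.4364] F [ 0.75 -0.28 -1.07] T [-0.085  0.063  0.002] w 0.0522
machine xy 0.0285 -0.2026 jaw yaw deg rel machine 33.33 toolz machine [ 0.026 -0.003 -1.   ]
cols [258 259 260 261 262 263 264 265 266 267 268 269 270 271 272 273 274 275 276 277 278 279 280 281 282 283 284 285 286 287 288 289 290 291 292 293 294 295 296 297 298 299 300 301 302 303 304 305]
192 [162 159 138 197 239 242 232 224 221 185 152 145 158 180 180 181 179 179 179 180 181 183 181 173 160 152 159 172 179 179 181 182 182 183 191 206 208 205 207 202 184 173 173 179 195 202 194 203]
193 [162 158 144 226 241 242 226 221 215 163 146 144 171 181 178 174 163 173 178 180 181 182 179 174 168 165 170 175 179 178 179 179 181 180 183 203 207 205 207 207 197 177 170 168 188 194 199 204]
194 [163 141 152 234 240 240 223 190 179 151 145 141 172 177 150 132 115 141 171 180 182 178 148 131 129 131 139 141 143 154 154 157 172 176 176 188 201 201 203 204 202 193 170 165 190 198 205 205]
195 [159 128 149 220 223 235 218 161 148 145 143 131 143 142 109  80  69  9
[... 1006 characters left out ...]
2  51  52  52  53  54  55  55  54  54  57  56  59  59  60  59  58  59  61  61  61  61  63  65 105 194 204]
201 [125 126 176 178 165 147 144 143 142 142 134 120 110  87  61  52  51  55  65  73  73  65  54  53  52  51  51  49  51  52  50  53  53  53  52  54  54  55  55  54  54  57  58  57  64 113 182 202]
202 [126 125 173 177 160 145 144 144 144 142 133 122 118 109  79  57  57  75  99 104 106 102  86  74  67  64  63  59  58  58  57  54  56  55  53  53  52  51  51  50  50  52  52  51  67 133 176 188]
203 [126 126 171 175 151 144 144 144 143 142 134 122 119 117 104  80  77 101 116 117 118 119 110 105 103 102 102 100  99  99  87  85  85  84  75  73  66  65  63  57  57  57  54  58  91 158 177 179]
```

View pics/top_dz.png

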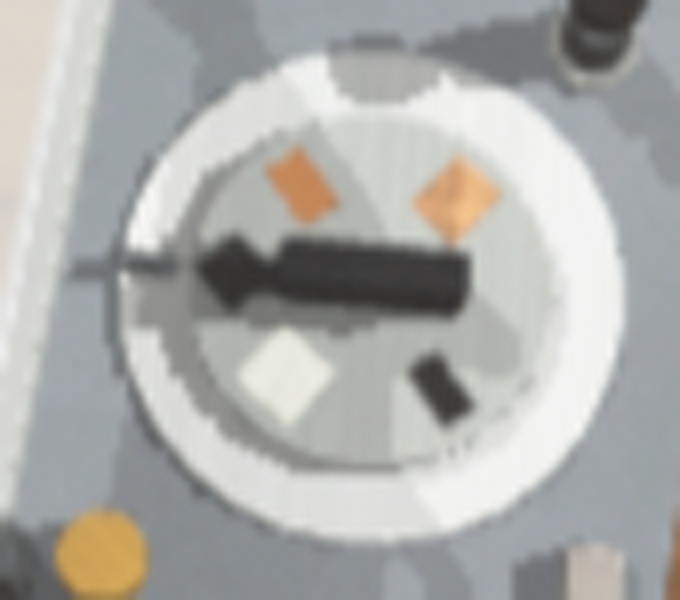

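```bash
python3 - <<'E'
from h import *
p=np.load('pose.npy').copy(); p[2]=np.radians(-10.3)
for z in (.05,.107,.12,.13,.14,.159):
    w=m2w(p,(.092,-.055,z)); print(z,proj("side",w),proj("top",w),"a",np.arctan2(z-.105-.003,.15))
I=cv2.imread('pics/side0.png')[200:240,310:350]; cv2.imwrite('pics/rest_s.png',cv2.resize(I,None,fx=12,fy=12,interpolation=cv2.INTER_NEAREST))
I=cv2.imread('pics/top0.png')[145:185,300:340]; cv2.imwrite('pics/rest_t.png',cv2.resize(I,None,fx=12,fy=12,interpolation=cv2.INTER_NEAREST))
E
```

```text
0.05 [[327.15737062 229.48345689]] [[319.25643762 170.12877065]] a -0.36895954620585647
0.107 [[328.74616228 213.43364641]] [[321.34933283 163.54421938]] a -0.006666567903868218
0.12 [[329.12020719 209.64896561]] [[321.85867639 161.94146805]] a 0.07982998571223732
0.13 [[329.41098997 206.70513576]] [[322.25919462 160.68107953]] a 0.1456283805708227
0.14 [[329.70446779 203.73258608]] [[322.66753461 159.39600614]] a 0.21018258666216963
0.159 [[330.26962572 198.00419804]] [[323.46576154 156.88372633]] a 0.3277385067805555
```

View pics/rest_s.png

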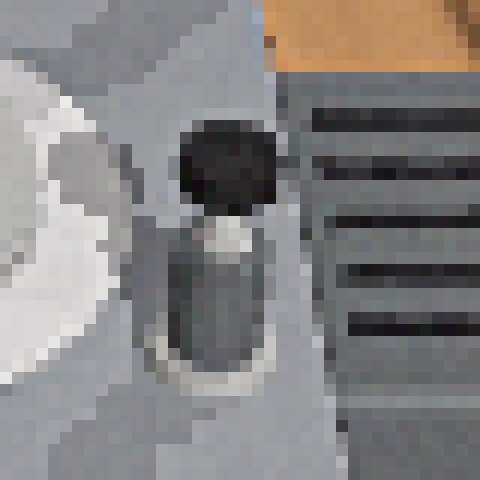

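View pics/rest_t.png

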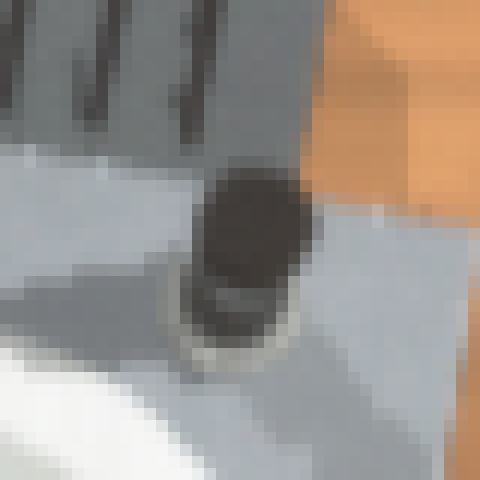

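Request:
{"method": "send_rows", "body": {
  "commands": [
    [0,0.5,0,0,0,0.8,-1],
    [0.1,1,0,0,0,0.9,-1],
    [0.1,1,0,0,0,0.9,-1],
    [0.1,1,0,0,0,0.9,-1],
    [0.1,1,0,0,0,0.9,-1],
    [0.1,1,0,0,0,0.9,-1],
    [0.1,1,0,0,0,0.9,-1],
    [0.1,1,0,0,0,0.9,-1],
    [0.1,0.8,0,0,0,0.9,-1],
    [0,0,0,0,0,0.9,-1]
  ]
}}

```text
time: 15.08
ee_pos: [0.5566, 0.0306, 0.4353]
eef_rot: [0.197, 0.98, 0.008, 0.008]
ft_force: [0.5, 0.4, 0.6]
width: 0.0868
```

```bash
python3 st.py
```

```text
t 15.08 j [-0.87  0.18  0.89  1.28 -0.15  1.73  1.17] ee [0.5566 0.0306 0.4353] F [0.53 0.38 0.64] T [ 0.036 -0.028 -0.067] w 0.0868
machine xy -0.0027 0.0602 jaw yaw deg rel machine 77.93 toolz machine [ 0.015  0.017 -1.   ]
```

Request:
{"method": "send_rows", "body": {
  "commands": [
    [0.2,0.8,0,0,0,0.8,-1],
    [0.2,0.8,0,0,0,0.8,-1],
    [0.1,0.6,-0.2,0,0,0.8,-1],
    [0,0,-0.6,0,0,0,-1],
    [0,0,-0.6,0,0,0,-1],
    [0,0,-0.3,0,0,0,-1],
    [0,0,0,0,0,0,-1],
    [0,0,0,0,0,0,-1]
  ]
}}

```text
time: 15.75
ee_pos: [0.5686, 0.1073, 0.382]
eef_rot: [0.09, 0.996, 0.009, 0.005]
ft_force: [-0.1, 0.4, -0.1]
width: 0.0869
```

```bash
python3 st.py;python3 shot.py e
```

```text
t 15.75 j [-0.92  0.22  0.82  1.35 -0.18  1.63  1.27] ee [0.5686 0.1073 0.382 ] F [-0.14  0.44 -0.11] T [ 0.001 -0.001 -0.012] w 0.0869
machine xy -0.0051 0.1377 jaw yaw deg rel machine 90.29 toolz machine [ 0.008  0.019 -1.   ]
```

View pics/top_e.png

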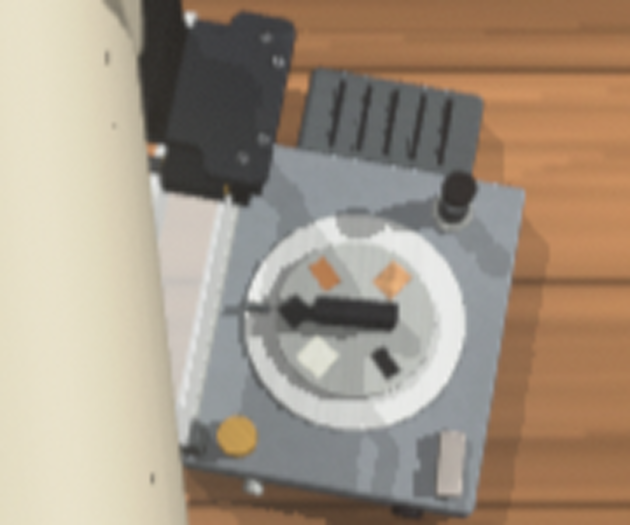

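View pics/side_e.png

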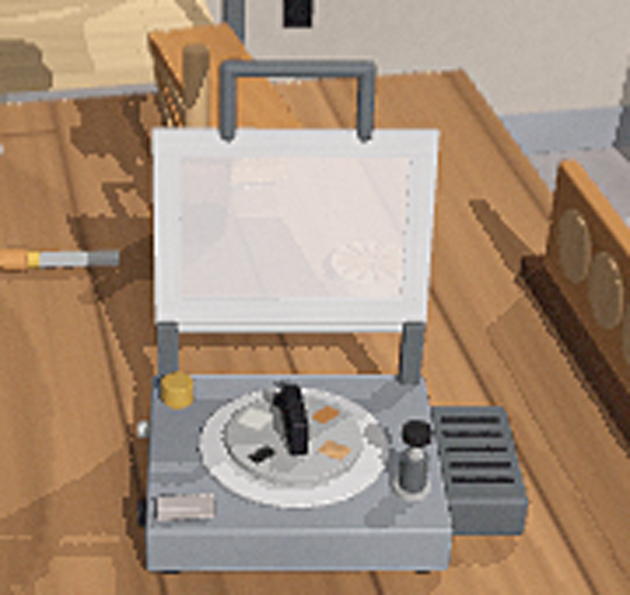

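Request:
{"method": "send_rows", "body": {
  "commands": [
    [0.1,-0.27,-0.3,0,0,0,-1],
    [0,0,-0.6,0,0,0,-1],
    [0,0,-0.6,0,0,0,-1],
    [0,0,-0.6,0,0,0,-1],
    [0,0,-0.3,0,0,0,-1],
    [0,0,0,0,0,0,-1],
    [0,0,0,0,0,0,-1]
  ]
}}

```text
time: 16.43
ee_pos: [0.5747, 0.0921, 0.3109]
eef_rot: [0.094, 0.995, 0.01, 0.009]
ft_force: [0.1, -0.1, -0.2]
width: 0.087
```

```bash
python3 st.py
```

```text
t 16.43 j [-0.91  0.22  0.82  1.49 -0.18  1.47  1.29] ee [0.5747 0.0921 0.3109] F [ 0.06 -0.14 -0.2 ] T [-0.067  0.039 -0.017] w 0.087
machine xy 0.0037 0.1239 jaw yaw deg rel machine 89.84 toolz machine [ 0.016  0.022 -1.   ]
```

Request:
{"method": "send_rows", "body": {
  "commands": [
    [-0.05,0.18,-0.05,0,0,0,0],
    [0,0,0,0,0,0,0.5],
    [0,0,0,0,0,0,1],
    [0,0,0,0,0,0,1],
    [0,0,0,0,0,0,1],
    [0,0,0,0,0,0,1],
    [0,0,0,0,0,0,1],
    [0,0,0,0,0,0,1],
    [0,0,0,0,0,0,1],
    [0,0,0,0,0,0,1]
  ],
  "grip_force": 15
}}

```text
time: 17.27
ee_pos: [0.5748, 0.0979, 0.3135]
eef_rot: [0.094, 0.995, 0.011, 0.012]
ft_force: [0.2, 0.3, 0.5]
width: 0.0284
```

Request:
{"method": "send_rows", "body": {
  "commands": [
    [0,0,0,0,0,0,1],
    [0,0,0,0,0,0,1],
    [0,0,0,0,0,0,1],
    [0,0,0,0,0,0,1],
    [0,0,0,0,0,0,1],
    [0,0,0,0,0,0,1]
  ]
}}

```text
time: 17.77
ee_pos: [0.5748, 0.0979, 0.3135]
eef_rot: [0.094, 0.995, 0.011, 0.012]
ft_force: [-0.0, -0.9, -0.2]
width: 0.0135
```

```bash
python3 st.py; python3 shot.py f
```

```text
t 17.77 j [-0.92  0.22  0.82  1.49 -0.18  1.47  1.28] ee [0.5748 0.0979 0.3135] F [-0.   -0.93 -0.2 ] T [ 0.011  0.024 -0.004] w 0.0135
machine xy 0.0028 0.1296 jaw yaw deg rel machine 89.84 toolz machine [ 0.021  0.024 -0.999]
```

View pics/side_f.png

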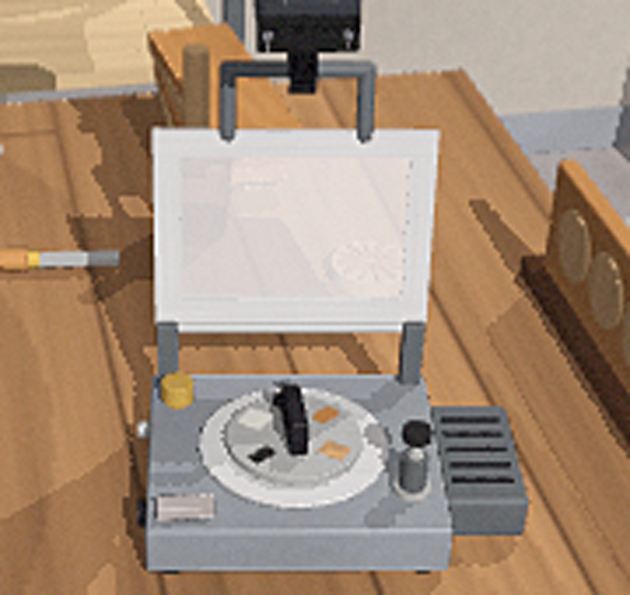

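```bash
cat > arc.py <<'E'
import sys
from h import *
p=np.load('pose.npy'); s=r.read_state(); e=s['ee_pos']; d=e[:2]-p[:2]
th=np.radians(-10.3); c,n=np.cos(th),np.sin(th); mx,my=c*d[0]+n*d[1],-n*d[0]+c*d[1]
y=.095-my; z=e[2]+.0135-.105; a=np.arctan2(z,y)
print('t',round(s['time'],2),'F',s['ft_force'].round(2),'T',s['torque'].round(2),'w',round(s['width'],4),'mx',round(mx,4),'a',round(a,4),'R',np.hypot(y,z).round(4),'ee',e.round(4))
da=float(sys.argv[1]) if len(sys.argv)>1 else .08; N=int(sys.argv[2]) if len(sys.argv)>2 else 8
cy,cz=y,z
for i in range(N):
    a2=a-da*(i+1); ny,nz=.225*np.cos(a2),.225*np.sin(a2); my_,dz=-(ny-cy),nz-cz; cy,cz=ny,nz
    print(np.round([-n*my_/.03,c*my_/.03,dz/.03],2).tolist())
E
python3 arc.py .06 8
```

```text
t 17.87 F [0.24 0.06 1.21] T [ 0.03  0.06 -0.01] w 0.0132 mx 0.0036 a 1.7256 R 0.2247 ee [0.5748 0.0979 0.3135]
[-0.08, -0.44, 0.07]
[-0.08, -0.44, 0.03]
[-0.08, -0.44, 0.0]
[-0.08, -0.44, -0.02]
[-0.08, -0.44, -0.05]
[-0.08, -0.44, -0.08]
[-0.08, -0.43, -0.1]
[-0.08, -0.42, -0.13]
```

Request:
{"method": "send_rows", "body": {
  "commands": [
    [-0.08,-0.44,0.06,0,0,0,1],
    [-0.08,-0.44,0.03,0,0,0,1],
    [-0.08,-0.44,0,0,0,0,1],
    [-0.08,-0.44,-0.02,0,0,0,1],
    [-0.08,-0.44,-0.05,0,0,0,1]
  ]
}}

```text
time: 18.28
ee_pos: [0.5629, 0.0328, 0.3147]
eef_rot: [0.091, 0.996, 0.013, 0.013]
ft_force: [1.5, 2.1, 1.3]
width: 0.0135
```

```bash
python3 arc.py .06 8; python3 st.py
```

```text
t 18.28 F [1.54 2.12 1.34] T [ 0.42 -0.22 -0.02] w 0.0135 mx 0.0035 a 1.4301 R 0.2254 ee [0.5629 0.0328 0.3147]
[-0.08, -0.43, -0.09]
[-0.08, -0.43, -0.1]
[-0.08, -0.42, -0.13]
[-0.08, -0.42, -0.15]
[-0.07, -0.41, -0.18]
[-0.07, -0.39, -0.2]
[-0.07, -0.38, -0.23]
[-0.07, -0.37, -0.25]
t 18.28 j [-0.87  0.16  0.85  1.54 -0.15  1.47  1.38] ee [0.5629 0.0328 0.3147] F [1.54 2.12 1.34] T [ 0.415 -0.224 -0.024] w 0.0135
machine xy 0.0031 0.0634 jaw yaw deg rel machine 90.26 toolz machine [ 0.023  0.028 -0.999]
```

Works well; forces small. Continue.

Request:
{"method": "send_rows", "body": {
  "commands": [
    [-0.08,-0.43,-0.09,0,0,0,1],
    [-0.08,-0.43,-0.1,0,0,0,1],
    [-0.08,-0.42,-0.13,0,0,0,1],
    [-0.08,-0.42,-0.15,0,0,0,1],
    [-0.07,-0.41,-0.18,0,0,0,1],
    [-0.07,-0.39,-0.2,0,0,0,1]
  ]
}}

```text
time: 18.78
ee_pos: [0.5473, -0.0519, 0.2859]
eef_rot: [0.092, 0.996, 0.013, 0.014]
ft_force: [5.4, 2.0, -6.7]
width: 0.0136
```

```bash
python3 arc.py .06 8
```

```text
t 18.78 F [ 5.42  1.96 -6.74] T [ 0.77 -1.29 -0.02] w 0.0136 mx 0.0033 a 1.0263 R 0.2272 ee [ 0.5473 -0.0519  0.2859]
[-0.06, -0.33, -0.31]
[-0.06, -0.36, -0.27]
[-0.06, -0.34, -0.29]
[-0.06, -0.32, -0.31]
[-0.06, -0.3, -0.33]
[-0.05, -0.28, -0.35]
[-0.05, -0.26, -0.36]
[-0.04, -0.24, -0.38]
```

Request:
{"method": "send_rows", "body": {
  "commands": [
    [-0.04,-0.33,-0.31,0,0,0,1],
    [-0.05,-0.36,-0.27,0,0,0,1],
    [-0.05,-0.34,-0.29,0,0,0,1],
    [-0.05,-0.32,-0.31,0,0,0,1],
    [-0.05,-0.3,-0.33,0,0,0,1]
  ]
}}

```text
time: 19.2
ee_pos: [0.5369, -0.1087, 0.2361]
eef_rot: [0.093, 0.995, 0.013, 0.012]
ft_force: [6.7, 4.9, -4.3]
width: 0.0137
```

```bash
python3 arc.py .06 8
```

```text
t 19.2 F [ 6.67  4.91 -4.28] T [ 1.17 -1.34 -0.01] w 0.0137 mx 0.0033 a 0.6894 R 0.2273 ee [ 0.5369 -0.1087  0.2361]
[-0.04, -0.21, -0.4]
[-0.05, -0.25, -0.37]
[-0.04, -0.23, -0.39]
[-0.04, -0.2, -0.4]
[-0.03, -0.18, -0.41]
[-0.03, -0.16, -0.42]
[-0.02, -0.13, -0.43]
[-0.02, -0.1, -0.44]
```

Request:
{"method": "send_rows", "body": {
  "commands": [
    [0,-0.21,-0.4,0,0,0,1],
    [0,-0.24,-0.37,0,0,0,1],
    [0,-0.22,-0.39,0,0,0,1],
    [-0.02,-0.1,-0.2,0,0,0,1],
    [0,0,0,0,0,0,1]
  ]
}}

```text
time: 19.62
ee_pos: [0.5316, -0.1378, 0.1884]
eef_rot: [0.095, 0.995, 0.014, 0.009]
ft_force: [5.7, 2.2, -1.8]
width: 0.0132
```

```bash
python3 arc.py .03 8
```

```text
t 19.62 F [ 5.74  2.2  -1.78] T [ 0.63 -1.31 -0.09] w 0.0132 mx 0.0032 a 0.4413 R 0.2267 ee [ 0.5316 -0.1378  0.1884]
[-0.01, -0.04, -0.23]
[-0.02, -0.09, -0.21]
[-0.01, -0.08, -0.21]
[-0.01, -0.07, -0.21]
[-0.01, -0.07, -0.21]
[-0.01, -0.06, -0.22]
[-0.01, -0.05, -0.22]
[-0.01, -0.05, -0.22]
```

Request:
{"method": "send_rows", "body": {
  "commands": [
    [0.04,-0.04,-0.23,0,0,0,1],
    [0.02,-0.08,-0.21,0,0,0,1],
    [0.02,-0.08,-0.21,0,0,0,1],
    [0,-0.07,-0.21,0,0,0,1]
  ]
}}

```text
time: 19.95
ee_pos: [0.5298, -0.1486, 0.1588]
eef_rot: [0.096, 0.995, 0.013, 0.006]
ft_force: [1.4, 2.9, -1.2]
width: 0.0129
```

```bash
python3 arc.py .02 8
```

```text
t 19.95 F [ 1.43  2.89 -1.25] T [ 0.79 -0.22  0.06] w 0.0129 mx 0.0033 a 0.3019 R 0.2262 ee [ 0.5298 -0.1486  0.1588]
[-0.0, -0.0, -0.16]
[-0.01, -0.04, -0.14]
[-0.01, -0.04, -0.15]
[-0.01, -0.03, -0.15]
[-0.01, -0.03, -0.15]
[-0.01, -0.03, -0.15]
[-0.0, -0.03, -0.15]
[-0.0, -0.02, -0.15]
```

Request:
{"method": "send_rows", "body": {
  "commands": [
    [0,0,-0.15,0,0,0,1],
    [0,-0.03,-0.15,0,0,0,1],
    [0,-0.03,-0.15,0,0,0,1],
    [0,-0.03,-0.15,0,0,0,1],
    [0,-0.03,-0.15,0,0,0,1],
    [0,0,0,0,0,0,1],
    [0,0,0,0,0,0,1]
  ]
}}

```text
time: 20.53
ee_pos: [0.5287, -0.1544, 0.1322]
eef_rot: [0.096, 0.995, 0.012, 0.005]
ft_force: [-1.6, 1.2, -0.4]
width: 0.0135
```

```bash
python3 arc.py .015 6;  python3 shot.py g;python3 arc.py 0 0; python3 st.py
```

```text
t 20.53 F [-1.59  1.22 -0.35] T [0.32 0.1  0.01] w 0.0135 mx 0.0033 a 0.1814 R 0.2256 ee [ 0.5287 -0.1544  0.1322]
[0.0, 0.0, -0.11]
[-0.0, -0.02, -0.11]
[-0.0, -0.02, -0.11]
[-0.0, -0.01, -0.11]
[-0.0, -0.01, -0.11]
[-0.0, -0.01, -0.11]
t 20.63 F [-0.47 -0.68 -3.31] T [ 0.13 -0.01  0.11] w 0.0136 mx 0.0033 a 0.182 R 0.2257 ee [ 0.5287 -0.1545  0.1323]
t 20.63 j [-0.55  0.32  0.91  1.82 -0.31  1.14  1.85] ee [ 0.5287 -0.1545  0.1323] F [-0.47 -0.68 -3.31] T [ 0.129 -0.01   0.113] w 0.0136
machine xy 0.0041 -0.1269 jaw yaw deg rel machine 89.6 toolz machine [ 0.008  0.025 -1.   ]
```

View pics/side_g.png

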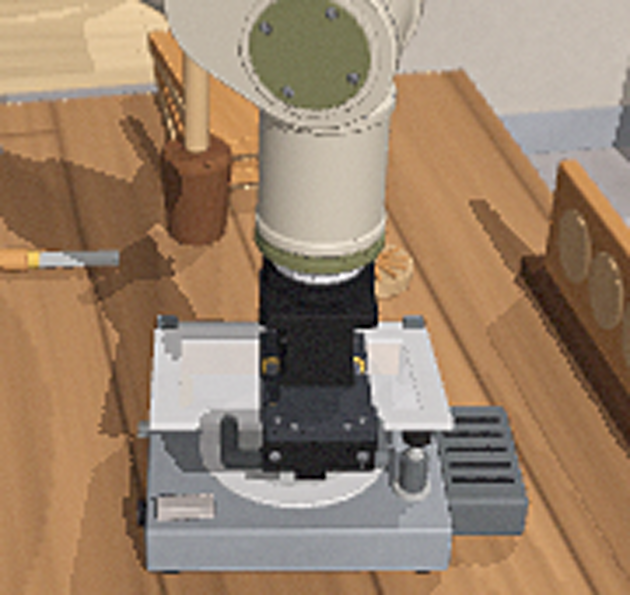

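```bash
cat > avg.py <<'E'
from h import *
F=[]
for i in range(6): r.camera("side"); F.append(r.read_state()['ft_force'])
F=np.array(F); print('meanF',F.mean(0).round(2),'sd',F.std(0).round(2))
E
python3 avg.py; python3 arc.py .015 1
```

```text
meanF [-0.88  0.4  -2.63] sd [0.47 0.34 0.37]
t 20.93 F [-1.27  0.04 -2.27] T [0.18 0.08 0.1 ] w 0.0136 mx 0.0033 a 0.1825 R 0.2256 ee [ 0.5287 -0.1544  0.1324]
[0.0, 0.0, -0.11]
```

Request:
{"method": "send_rows", "body": {
  "commands": [
    [0,0,-0.11,0,0,0,1],
    [0,-0.02,-0.11,0,0,0,1],
    [0,-0.02,-0.11,0,0,0,1],
    [0,0,0,0,0,0,1]
  ]
}}

```text
time: 21.27
ee_pos: [0.5284, -0.1558, 0.1218]
eef_rot: [0.096, 0.995, 0.013, 0.005]
ft_force: [-0.1, -0.4, -2.4]
width: 0.0134
```

```bash
python3 avg.py; python3 arc.py .015 3
```

```text
meanF [-0.65  0.16 -3.01] sd [0.36 0.6  0.54]
t 21.57 F [-1.19  0.09 -2.53] T [0.14 0.13 0.06] w 0.0134 mx 0.0033 a 0.138 R 0.2254 ee [ 0.5284 -0.1558  0.1225]
[-0.0, -0.0, -0.11]
[-0.0, -0.01, -0.11]
[-0.0, -0.01, -0.11]
```

Request:
{"method": "send_rows", "body": {
  "commands": [
    [0,0,-0.1,0,0,0,1],
    [0,-0.01,-0.1,0,0,0,1],
    [0,0,0,0,0,0,1]
  ]
}}

```text
time: 21.82
ee_pos: [0.5283, -0.1564, 0.1163]
eef_rot: [0.096, 0.995, 0.013, 0.005]
ft_force: [-0.6, -0.3, -3.0]
width: 0.0134
```

```bash
python3 avg.py; python3 arc.py .015 1
```

```text
meanF [-0.89  0.07 -2.92] sd [0.44 0.73 0.34]
t 22.12 F [-0.41  0.98 -2.74] T [0.09 0.19 0.13] w 0.0132 mx 0.0033 a 0.1123 R 0.2252 ee [ 0.5284 -0.1563  0.1167]
[-0.0, -0.0, -0.11]
```

Request:
{"method": "send_rows", "body": {
  "commands": [
    [0,0,-0.1,0,0,0,1],
    [0,0,-0.05,0,0,0,1],
    [0,0,0,0,0,0,1]
  ]
}}

```text
time: 22.37
ee_pos: [0.5283, -0.1567, 0.1122]
eef_rot: [0.096, 0.995, 0.013, 0.005]
ft_force: [-1.7, 0.5, -0.4]
width: 0.0136
```

```bash
python3 avg.py; python3 arc.py .015 1
```

```text
meanF [-1.3  -0.06 -2.57] sd [0.38 0.35 0.43]
t 22.67 F [-1.83 -0.32 -2.14] T [-0.04  0.33  0.09] w 0.0134 mx 0.0034 a 0.0928 R 0.2251 ee [ 0.5283 -0.1567  0.1124]
[-0.0, -0.01, -0.11]
```

Request:
{"method": "send_rows", "body": {
  "commands": [
    [0,0,-0.1,0,0,0,1],
    [0,0,0,0,0,0,1],
    [0,0,0,0,0,0,1]
  ]
}}

```text
time: 22.92
ee_pos: [0.5283, -0.1568, 0.1095]
eef_rot: [0.096, 0.995, 0.013, 0.005]
ft_force: [-3.3, 0.8, 2.0]
width: 0.0136
```

```bash
python3 avg.py; python3 arc.py .015 1
```

```text
meanF [-2.52 -0.12  0.48] sd [0.32 0.5  0.66]
t 23.22 F [-2.17  0.57  1.16] T [0.05 0.54 0.07] w 0.0133 mx 0.0034 a 0.0801 R 0.225 ee [ 0.5283 -0.1568  0.1095]
[-0.0, -0.01, -0.11]
```

Request:
{"method": "send_rows", "body": {
  "commands": [
    [0,0,-0.08,0,0,0,1],
    [0,0,0,0,0,0,1],
    [0,0,0,0,0,0,1]
  ]
}}

```text
time: 23.47
ee_pos: [0.5283, -0.1569, 0.1072]
eef_rot: [0.096, 0.995, 0.013, 0.005]
ft_force: [-3.2, -0.2, 4.7]
width: 0.0133
```

```bash
python3 avg.py; python3 arc.py .015 1
```

```text
meanF [-3.17  0.93  2.64] sd [0.27 0.47 0.5 ]
t 23.77 F [-3.18 -0.07  2.  ] T [0.15 0.76 0.12] w 0.0136 mx 0.0034 a 0.0699 R 0.225 ee [ 0.5283 -0.1569  0.1072]
[-0.0, -0.01, -0.11]
```

Request:
{"method": "send_rows", "body": {
  "commands": [
    [0.03,0,0.05,0,0,0,1],
    [0,0,0,0,0,0,1],
    [0,0,0,0,0,0,1]
  ]
}}

```text
time: 24.02
ee_pos: [0.5283, -0.1568, 0.1083]
eef_rot: [0.096, 0.995, 0.013, 0.004]
ft_force: [-3.1, -0.4, 0.9]
width: 0.0132
```

```bash
python3 avg.py; python3 arc.py .015 1; python3 shot.py h
```

```text
meanF [-3.27  0.08  1.94] sd [0.59 0.35 0.24]
t 24.32 F [-2.04  0.35  1.87] T [0.06 0.7  0.04] w 0.0129 mx 0.0034 a 0.0749 R 0.225 ee [ 0.5283 -0.1569  0.1083]
[-0.0, -0.01, -0.11]
```

View pics/side_h.png

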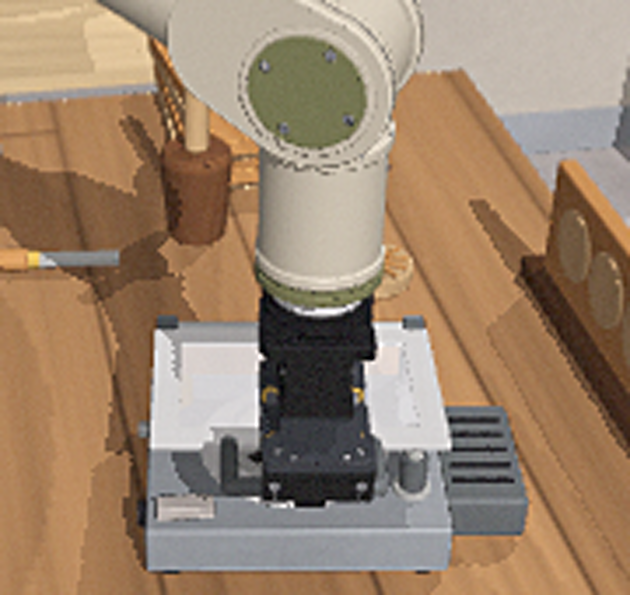

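Request:
{"method": "send_rows", "body": {
  "commands": [
    [0.03,0,0.04,0,0,0,1],
    [0,0,0,0,0,0,1],
    [0,0,0,0,0,0,1]
  ]
}}

```text
time: 24.67
ee_pos: [0.5283, -0.1568, 0.1091]
eef_rot: [0.097, 0.995, 0.013, 0.003]
ft_force: [-3.1, 0.3, 1.7]
width: 0.0134
```

```bash
python3 avg.py; python3 arc.py .015 1
```

```text
meanF [-3.24  0.04  0.85] sd [0.49 0.29 0.46]
t 24.97 F [-3.43  0.07  0.67] T [-0.01  0.65  0.04] w 0.0134 mx 0.0034 a 0.0784 R 0.225 ee [ 0.5283 -0.1568  0.1091]
[-0.0, -0.01, -0.11]
```

Request:
{"method": "send_rows", "body": {
  "commands": [
    [0,0,0,0,0,0,0.2],
    [0,0,0,0,0,0,0.2],
    [0,0,0,0,0,0,0.2],
    [0,0,0,0,0,0,0.2],
    [0,0,0,0,0,0,0.2],
    [0,0,0,0,0,0,0.2]
  ]
}}

```text
time: 25.47
ee_pos: [0.5309, -0.1567, 0.11]
eef_rot: [0.096, 0.995, 0.013, 0.006]
ft_force: [-0.2, -0.4, -0.4]
width: 0.0342
```

```bash
python3 avg.py; python3 st.py; python3 shot.py i
```

```text
meanF [-0.19 -0.16  0.09] sd [0.4  0.45 0.58]
t 25.77 j [-0.52  0.36  0.89  1.83 -0.34  1.1   1.88] ee [ 0.5307 -0.1567  0.1099] F [ 0.01 -0.4  -0.78] T [-0.015  0.004 -0.005] w 0.035
machine xy 0.0064 -0.1287 jaw yaw deg rel machine 89.6 toolz machine [ 0.009  0.026 -1.   ]
```

View pics/side_i.png

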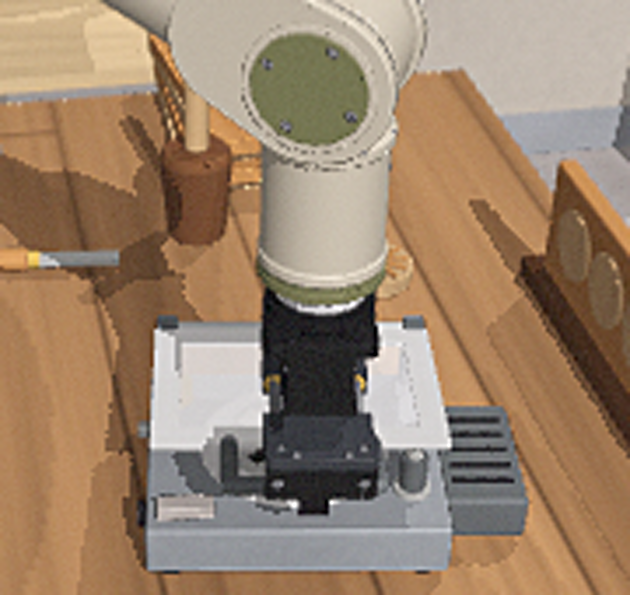

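Released cleanly and no force remains. Lift straight up, then back off to look.

Request:
{"method": "send_rows", "body": {
  "commands": [
    [0,0,0.2,0,0,0,0.2],
    [0,0,0.3,0,0,0,0.2],
    [0,0,0.4,0,0,0,0.2],
    [0,0,0.6,0,0,0,0.2],
    [0,0,0.8,0,0,0,0.2],
    [0,0,1,0,0,0,0.2],
    [0,0,1,0,0,0,0.2],
    [0,0,1,0,0,0,0.2],
    [0,0,1,0,0,0,0.2],
    [0,0,1,0,0,0,0.2]
  ]
}}

```text
time: 26.7
ee_pos: [0.5252, -0.1579, 0.3422]
eef_rot: [0.099, 0.995, 0.012, 0.003]
ft_force: [0.2, 0.3, 0.2]
width: 0.0348
```

Request:
{"method": "send_rows", "body": {
  "commands": [
    [0,-0.7,0.5,0,0,0,0.2],
    [0,-0.8,0,0,0,0,0.2],
    [0,-0.8,0,0,0,0,0.2],
    [0,-0.8,0,0,0,0,0.2],
    [0,-0.8,0,0,0,0,0.2],
    [0,-0.8,0,0,0,0,0.2],
    [0,0,0,0,0,0,0.2],
    [0,0,0,0,0,0,0.2]
  ]
}}

```text
time: 27.37
ee_pos: [0.5244, -0.3057, 0.3776]
eef_rot: [0.097, 0.995, 0.011, 0.013]
ft_force: [0.7, 0.9, 0.6]
width: 0.0346
```

```bash
python3 st.py; python3 shot.py j
```

```text
t 27.37 j [-0.26  0.36  1.02  1.28 -0.34  1.65  2.07] ee [ 0.5244 -0.3057  0.3776] F [0.74 0.87 0.57] T [-0.003  0.044 -0.   ] w 0.0346
machine xy 0.0278 -0.2764 jaw yaw deg rel machine 89.52 toolz machine [ 0.024  0.025 -0.999]
```

View pics/top_j.png

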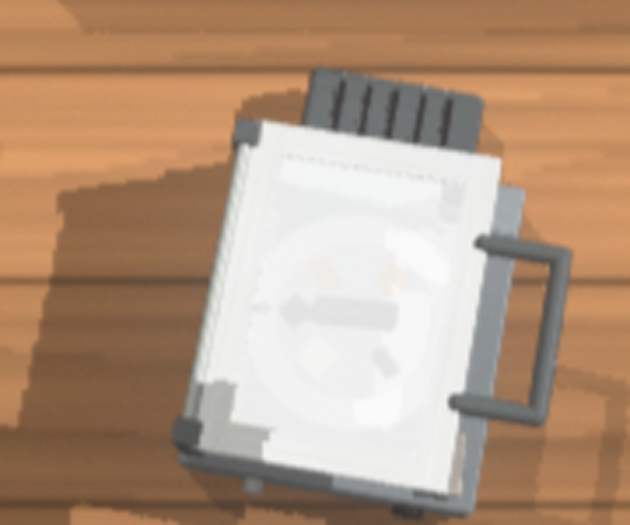

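View pics/side_j_full.png

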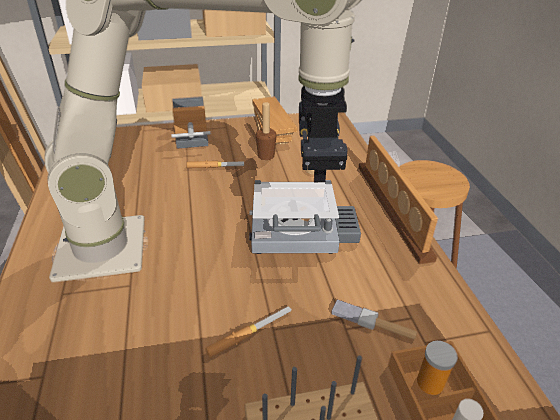

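```bash
python3 -c "
from bench import r
print(r.close_job())"
```

```text
the job is handed in; nothing more can be done
None
```

I turned the carousel clockwise (the shorter way) by about 86° to the rib, then lowered the guard onto its rest. The job is handed in, at about 27 s on the robot's clock.

- **Carousel:** after the first turn, pictures showed the nose about 1.7° short. I regripped to correct that, but it only gained about 0.8°, so the nose ends within about 0.5–1° of the rib by the camera. The low image resolution limits that figure to about ±0.7°. My measured rib position came out slightly under a quarter turn from the start (about 87°), where the brief says at least a quarter, so I aligned to what the pictures showed. The final picture, seen through the lowered guard, shows the nose still pointing at the rib.
- **Guard:** I held its bar the whole way down. The upward force at the bar changed from −2.6 N to +0.5 N and then +2.6 N at the pad. I backed off about 2 mm, to about +0.9 N, with the guard at about 0.08 rad, and then let go. The force after release was about zero. I saw no drop in the picture taken after release, and the guard is lying down in the last ones.
- **Everything else:** the last pictures show nothing out of place, and the arm was clear of everything. The largest force I saw during the job was about 9 N, while swinging the guard down.

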